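Load the deburring tumbler and clamp its lid

TASK

Load the deburring tumbler with all the shaft keys: swing its lid clear, tip the keys in the tray out into the bowl, put the loose keys lying on the bench in with them, and set the empty tray back flat on the bench. Then swing the lid over the bowl to its stop and turn the lid's knob clockwise until the lid is down and the knob's clutch first slips, and stop there at once: do not keep turning a slipping clutch. Leave the other things on the bench alone.

Things in the scene. Friction and masses are not known exactly. Their poses are not given: they have to be found in the camera images.
- bowl_floor (a point): Middle of the inner floor of the deburring tumbler's bowl: an open round bowl in grey paint, 200 mm outside and 190 mm inside at the rim (170 mm inside at the floor), wall 5 mm, standing upright on a round green base fixed to the bench. The inner floor is 56 mm and the rim 150 mm above the bench. The tumbler stands in another place and yaw at each start.
- lid_pivot (a point): On the vertical axis of the lid arm's post, beside the bowl on the far right, 228 mm above the bench (the height of lid_handle). The post's axis is 170 mm from the bowl's axis; its top, with the arm's hub, reaches 202 mm.
- lid_arm (a joint): Swing arm carrying the lid, a green flat bar turning level about the post, its top 200 mm above the bench. 0 rad = against its stop, the lid centred over the bowl; it grows as the arm swings counter-clockwise seen from above, out to the robot's right, up to a stop at 1.6. The bowl's mouth is wholly clear from about 1.3. The hinge is stiff (0.5 N m) and stays where it is left.
- lid_handle (a point): Mid-height of the upright black round grip on the free end of the lid arm: 24 mm across, from 206 to 244 mm above the bench, this point at 228 mm and 250 mm from the post's axis. Swing the arm by it.
- lid_centre (a point): Top of the lid plate at its middle: an aluminium disc 208 mm across, 8 mm thick, hanging under the arm 170 mm from the post's axis. With the screw all the way up its underside is 7 mm above the rim's height; it sinks 2 mm for each radian of the screw.
- screw (a joint): Turn of the lid's clamping screw in rad: 0 = all the way up, grows clockwise seen from above, 3.4 = the lid fully down on the rim, where it can turn no further. It turns easily (0.03 N m) and stays where it is left. A bright steel collar 68 mm across just below the knob, with a small square tab on its edge, is part of the screw and shows its turn.
- clutch (a joint): How far the knob has slipped on the screw in rad, clockwise positive, 0 at the start. The knob drives the screw through a drag clutch: below 0.16 N m knob and screw turn as one and this stays still; once the lid is down the screw and its tabbed collar stand still and the knob slips on.
- knob_grip (a point): On the screw's axis, at gripping height on the knob: a black bar 72 mm long, 14 mm thick and 34 mm tall standing on the collar above the lid's middle. This point is 24 mm above the bar's foot and 10 mm under its top, at 238 mm above the bench with the screw at 0, sinking 2 mm per radian. Its x axis runs along the bar and turns with the knob.
- tray: Loose carrying tray of dark bent sheet metal, 160 mm (its x) by 130 mm (its y), 250 g, origin in the middle of its underside. Floor 3 mm; end walls (x) 26 mm and back wall (+y) 30 mm high; the whole -y side is open, with no lip, so that pieces slide out there when that side is tipped down. Oily steel slides on it (friction about 0.25: it goes from some 15 to 20 degrees).
- tray_handle (a point): Middle of the tray's bridge handle: a dark wooden bar along the tray's x, 14 mm thick, 24 mm tall, 150 mm long between the upright cheeks at the ends, 15 mm to +y of the tray's middle; this point is 62 mm above the tray's underside, the bar's top 74 mm. 47 mm are free between the tray's floor and the bar, so keys pass beneath it.
- tray_lip (a point): Middle of the tray's open edge: at the -y end of its floor, 65 mm from the tray's middle, on the floor's upper face (3 mm).
- bearing: Bystander: ball bearing lying flat, 62 mm across, 17 mm high, among the loose keys. Origin at its underside.
- screwdriver: Bystander: screwdriver 210 mm long lying on the bench.
- hammer: Bystander: hammer 280 mm long lying on the bench.
- pulley: Bystander: dark V-belt pulley lying flat, 90 mm across, 44 mm high.
- spool: Bystander: spool of copper wire standing upright, 110 mm across, 82 mm high.
- coupling: Bystander: steel shaft-coupling half, 72 mm across, 42 mm high.
- key1: Steel shaft key, a flat bar with rounded ends, 80 mm (its x) by 18 mm (its y) by 14 mm (its z), 145 g, origin at its centre. At the start it lies in the tray, roughly along the tray's y. Not there in every run.
- key2: Steel shaft key, a flat bar with rounded ends, 80 mm (its x) by 18 mm (its y) by 14 mm (its z), 145 g, origin at its centre. At the start it lies in the tray, roughly along the tray's y. Not there in every run.
- key3: Steel shaft key, a flat bar with rounded ends, 80 mm (its x) by 18 mm (its y) by 14 mm (its z), 145 g, origin at its centre. At the start it lies in the tray, roughly along the tray's y. Not there in every run.
- key4: Steel shaft key, a flat bar with rounded ends, 80 mm (its x) by 18 mm (its y) by 14 mm (its z), 145 g, origin at its centre. At the start it lies in the tray, roughly along the tray's y. Not there in every run.
- key5: Steel shaft key, a flat bar with rounded ends, 80 mm (its x) by 18 mm (its y) by 14 mm (its z), 145 g, origin at its centre. At the start it lies loose on the bench beyond the tray, roughly along world x. Not there in every run.
- key6: Steel shaft key, a flat bar with rounded ends, 80 mm (its x) by 18 mm (its y) by 14 mm (its z), 145 g, origin at its centre. At the start it lies loose on the bench beyond the tray, roughly along world x. Not there in every run.
- key7: Steel shaft key, a flat bar with rounded ends, 80 mm (its x) by 18 mm (its y) by 14 mm (its z), 145 g, origin at its centre. At the start it lies loose on the bench beyond the tray, roughly along world x. Not there in every run.

How it is judged:
By the outcome, as a careful person would: the job done as asked, in the order asked, and still so for the second after the job is handed in, with the robot touching nothing.
Of key1, key2, key3, key4 only 2 to 4 are there at a start; the rules pass over those that are not, and their reading is None.
Of key5, key6, key7 only 1 to 3 are there at a start; the rules pass over those that are not, and their reading is None.
At some moment in a run one of key5, key6, key7 may be knocked a few centimetres aside while the robot is not near it.
It also fails if it takes over 210 s, if anything falls off the work surface, if the arm or the gripper's body presses on something with over 40 N, if the wrist force passes 120 N, or if a joint passes its speed limit or range.

ROBOT

A 7-joint arm with a two-finger parallel gripper is mounted at the origin on the work surface. World frame = base frame: x ahead of the robot, y to its left, z up, the work surface at z = 0. Lengths are in m, angles in degrees, forces in N, time in s.
With the tool pointing down it reaches from about 0.425 to 0.875 m from the base axis. Payload 4.7 kg.
Tool frame: the origin (TCP) lies midway between the tips of the shut fingers; the grasp point (between the pads) lies 19 mm behind it; z points along the fingers, y is the direction in which the jaws open and shut (so a half turn about z gives the same grasp; the last joint's range is limited). The gripper opens to 87 mm and grips with 3 to 60 N. Pads are 19 mm wide; open, the fingers measure 117 mm over their backs; the gripper's body (75 mm by 190 mm) begins 51 mm behind the grasp point.
Start: joints at [65.609, 18.392, -4.016, 83.108, 1.295, 78.541, -3.26], TCP at [0.277, -0.588, 0.198] pointing down, gripper open.
Joint ranges: [-163.93, 163.93], [-17.29, 119.83], [-79.2, 71.16], [3.27, 140.29], [-89.18, 269.18], [5.43, 117.66], [-154.24, 154.24]. Speed limits (degrees/s): [147.25, 147.25, 180, 180, 180, 180, 180].

INTERFACE

Orientations are given as [roll, pitch, yaw] about the fixed x, y, z axes, in that order (R = Rz(yaw) Ry(pitch) Rx(roll)).
In Python, from cell import env gives the robot as it stands. The module is installed in compiled form; this text tells all that it offers.
- The arm moves only by the tool servo_tool, never from a script. Its argument "plan" is a list of rows, each a list of 3 entries, a list of its own where there are three numbers: the opening, from 0 (shut) to 1 (fully open), then the shift along the tool's x, y, z in cm, then the turn, a rotation vector about the tool's x, y, z in degrees. A call has 1 to 20 rows; each row shifts and turns the pose as measured when the row begins, along the tool's axes as they then stand; what a row does not reach is not made up. A row lasts 1/12 s, in which the tool goes at most 41.7 mm and 7.16 degrees, less where a joint would pass 70% of its speed; a pose out of reach is approached as far as the arm can. A call is refused whole if a number of a shift passes 4.17 or a number of a turn 7.16, either way. A call with a gripper value outside its range is refused whole. The fingers move at their own pace and stop on an object; "force" is the grip in N (left out, the last holds). Time passes only in rows, so rows that do not move let the fingers close. It gives the time, the measured TCP pose, the force and the opening at its end, in the units of the state.
- env.get_obs(): the state, without advancing time (a new reading comes with each control period).
- env.read_camera(name): name is "scene" or "top" or "wrist"; returns a dict with "image" (480x640x3 uint8, blue, green, red), "fx", "fy", "cx", "cy" (pixels), "k1" (the pictures are not rectified: a ray, as slopes to the right and down, at radius r is drawn at 1 + k1 r^2 times it, then the intrinsics apply), "rvec" (rotation vector, rad) and "tvec" (3), from world to camera coordinates, as OpenCV has them; the wrist camera has in their place "T_tool_cam" (4x4, takes a point from camera to tool coordinates, whose origin is the TCP and whose axes are the flange's). Camera axes: x right, y down, z forward; pixel columns grow to the right and rows downward; lengths in m; the calibration is good to about 2 mm. A picture is of the moment at which its call begins: read the wrist's pose just before it. There is no depth.
- env.sign_off(): hands the job in, once; it reports no verdict.
The state is a dict: "time_s": time; "qpos": joint angles; "joint_velocities": joint speeds; "effort": joint torques, N m; "tool_pos": TCP position; "tool_rot": TCP orientation; "force": force on the tool from outside, world axes, zero at the start; "wrist_torque": the same for the moment, N m; "grip_width": finger opening in m.
Only numpy, scipy, OpenCV 4.12 (cv2) and the standard library are available. Lean on these libraries where they do the work, as an engineer would, in place of code of your own. Each camera call takes 0.05 s, during which the arm holds its last target. There are 200 camera calls.

## Working session

There is one attempt and no reset: what is moved stays moved. The work goes in short steps, Python scripts to look and compute and a tool call to move; the robot and the scene stay as the last step left them, time stands still between calls to the robot, and variables do not carry over. Pictures are saved under pics/ and viewed, about 12 in all and at most 16, crops included, and the job is handed in when it is done.

Besides the shell and the picture viewer there is one more tool, called as name(argument=value, ...) on one line, values as JSON. servo_tool: Moves the arm, as the interface text tells. Its arguments: {"type":"object","properties":{"plan":{"type":"array"},"force":{"type":"number"}},"required":["plan"]}

```bash
mkdir -p pics
cat > h.py <<'E'
import numpy as np, cv2
from scipy.spatial.transform import Rotation as Ro
from cell import env
def cam(name,save=None):
    o=env.get_obs(); c=env.read_camera(name)
    if name=="wrist":
        T=np.eye(4);T[:3,:3]=rot(o);T[:3,3]=o["tool_pos"];c["Twc"]=T@np.array(c["T_tool_cam"])
    else:
        R=cv2.Rodrigues(np.array(c["rvec"],float))[0];T=np.eye(4);T[:3,:3]=R.T;T[:3,3]=-R.T@np.array(c["tvec"],float).ravel();c["Twc"]=T
    if save: cv2.imwrite("pics/"+save,c["image"]); import pickle; pickle.dump(c,open("pics/"+save+".pkl","wb"))
    return c
def load(s):
    import pickle; return pickle.load(open("pics/"+s+".pkl","rb"))
def rot(o): return Ro.from_euler("xyz",o["tool_rot"],degrees=True).as_matrix()
def px(c,u,v,z):
    d=np.array([(u-c["cx"])/c["fx"],(v-c["cy"])/c["fy"]]);s=d.copy()
    for _ in range(20): s=d/(1+c["k1"]*(s@s))
    r=c["Twc"][:3,:3]@np.array([s[0],s[1],1]);o=c["Twc"][:3,3]
    return o+r*(z-o[2])/r[2]
def proj(c,p):
    q=np.linalg.inv(c["Twc"])@np.append(p,1);s=q[:2]/q[2];s=s*(1+c["k1"]*(s@s))
    return s*[c["fx"],c["fy"]]+[c["cx"],c["cy"]]
def st():
    o=env.get_obs(); print({k:np.round(v,3).tolist() for k,v in o.items() if k in("time_s","qpos","tool_pos","tool_rot","force","wrist_torque","grip_width")}); return o
E
python3 - <<'E'
from h import *
o=st(); print(rot(o).round(3))
a=cam("top","top0.png");b=cam("scene","scene0.png")
for c in(a,b): print(c["Twc"].round(3),c["fx"],c["k1"])
E
```

```text
{'time_s': 0.0, 'qpos': [65.608, 18.438, -4.017, 83.175, 1.296, 78.541, -3.261], 'tool_pos': [0.276, -0.588, 0.197], 'tool_rot': [-179.891, 0.006, 25.202], 'force': [0.666, 0.005, -0.293], 'wrist_torque': [-0.028, 0.041, 0.014], 'grip_width': 0.087}
[[ 0.905  0.426 -0.001]
 [ 0.426 -0.905  0.002]
 [-0.    -0.002 -1.   ]]
[[-0.024 -0.99   0.141  0.381]
 [-1.     0.024 -0.003 -0.015]
 [-0.    -0.141 -0.99   1.246]
 [ 0.     0.     0.     1.   ]] 503.22221376451245 -0.1408343567333117
[[-0.844  0.299 -0.446  1.118]
 [ 0.537  0.489 -0.687  0.881]
 [ 0.013 -0.82  -0.573  0.897]
 [ 0.     0.     0.     1.   ]] 534.2902470533612 -0.151779169929251
```

View pics/top0.png

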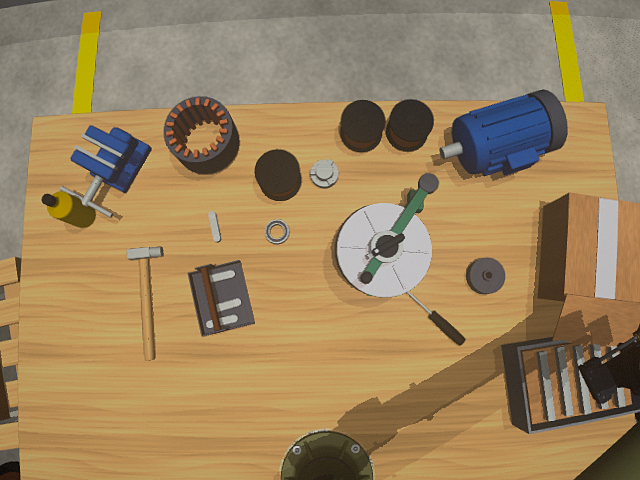

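View pics/scene0.png

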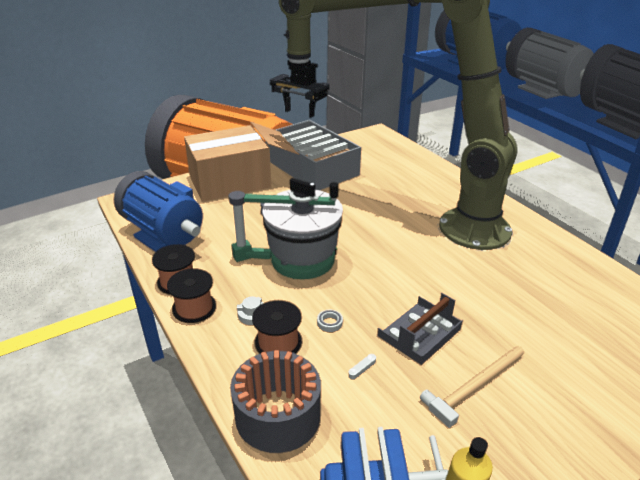

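The top view shows the tray at about (222,298), with its open side to the right. It holds three keys. One loose key is at (214,226), the bearing at (277,232), the lid centre near (385,250), the grip at (366,277) and the post at (428,183). I'll enlarge for detail.

Run:
```python
from h import *
c=load("top0.png");im=c["image"]
a=cv2.resize(im[195:345,180:300],None,fx=4,fy=4,interpolation=cv2.INTER_CUBIC)
b=cv2.resize(im[165:315,325:445],None,fx=4,fy=4,interpolation=cv2.INTER_CUBIC)[:, :]
o=np.hstack([a,b])[:, :]; o=cv2.resize(o,(800,500)); cv2.imwrite("pics/crop0.png",o); print(o.shape)
for n,u,v,z in [("grip top",366,277,.244),("post",428,183,.202),("bowl/lid c",385,250,.165),("key",214,226,.014),("bearing",277,232,.017)]: print(n,px(c,u,v,z).round(3))
```

```text
(500, 800, 3)
grip top [ 0.462 -0.092  0.244]
post [ 0.664 -0.237  0.202]
bowl/lid c [ 0.526 -0.142  0.165]
key [0.617 0.266 0.014]
bearing [0.597 0.107 0.017]
```

View pics/crop0.png

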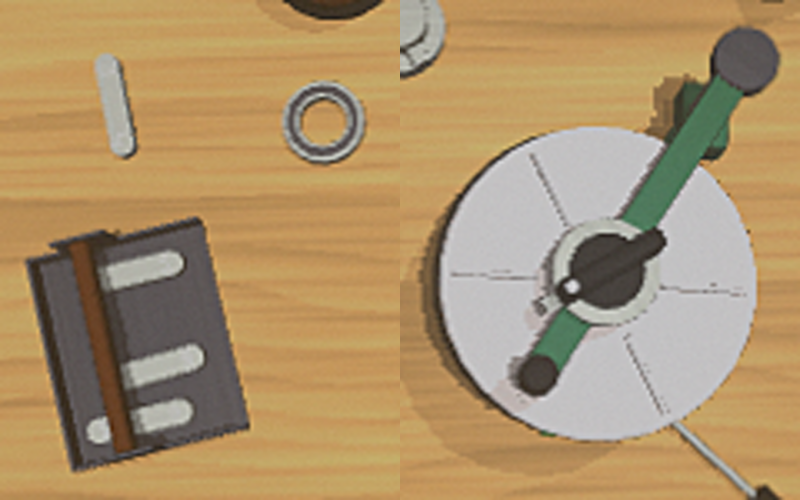

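servo_tool(plan=[[1,[0,0,-4],[0,0,0]],[1,[0,0,-4],[0,0,0]],[1,[0,0,-3],[0,0,0]],[1,[0,0,0],[0,0,7]],[1,[0,0,0],[0,0,7]],[1,[0,0,0],[0,0,7]],[1,[0,0,0],[0,0,7]],[1,[0,0,0],[0,0,7]],[1,[0,0,0],[0,0,7]],[1,[0,0,0],[0,0,7]],[1,[0,0,0],[0,0,7]],[1,[0,0,0],[0,0,5]],[1,[0,0,0],[0,0,0]]])

```text
time_s: 1.18
tool_pos: [0.2746, -0.5842, 0.3032]
tool_rot: [-179.5, 1.0, -37.6]
force: [-0.1, 0.6, 0.3]
grip_width: 0.0868
```

```bash
cat >> h.py <<'E'
def to(p,rpy=None):
    "tool-frame shift (cm, after the turn), and turn rotvec (deg) to the target"
    o=env.get_obs();R=rot(o);R2=R if rpy is None else Ro.from_euler("xyz",rpy,degrees=True).as_matrix()
    d=(np.array(p)-o["tool_pos"])*100
    print("pos",np.round(o["tool_pos"],4),"rpy",np.round(o["tool_rot"],1),"F",np.round(o["force"],1),"w",round(float(o["grip_width"]),4),"t",o["time_s"])
    print(" shift(now)",(R.T@d).round(2),"shift(after turn)",(R2.T@d).round(2),"turn",Ro.from_matrix(R.T@R2).as_rotvec(degrees=True).round(2))
E
python3 - <<'E'
from h import *
c=load("top0.png")
g=px(c,366.1,277.5,.244);p=px(c,428.5,183,.202);k=px(c,387.4,246.3,.248);l=px(c,384.4,249.9,.165)
print(g,p,k,l,np.linalg.norm((g-p)[:2]),np.linalg.norm((l-p)[:2]))
d=(g-p)[:2];print(np.degrees(np.arctan2(d[1],d[0])))
to([g[0],g[1],.30],[180,0,-36])
E
```

```text
[ 0.46085008 -0.09242283  0.244     ] [ 0.66418849 -0.23759162  0.202     ] [ 0.52219757 -0.13710923  0.248     ] [ 0.52621085 -0.1404354   0.165     ] 0.24984092117162282 0.16875176364969685
144.4759308077654
pos [ 0.2746 -0.5842  0.3032] rpy [-179.5    1.   -37.6] F [-0.1  0.6  0.3] w 0.0868 t 1.1833
 shift(now) [-15.27 -50.31   1.  ] shift(after turn) [-13.84 -50.73   0.32] turn [-0.49  0.98 -1.64]
```

servo_tool(plan=[[1,[0,0,0],[-0.5,1,-1.6]],[1,[-0.95,-3.38,0],[0,0,0]],[1,[-0.95,-3.38,0],[0,0,0]],[1,[-0.95,-3.38,0],[0,0,0]],[1,[-0.95,-3.38,0],[0,0,0]],[1,[-0.95,-3.38,0],[0,0,0]],[1,[-0.95,-3.38,0],[0,0,0]],[1,[-0.95,-3.38,0],[0,0,0]],[1,[-0.95,-3.38,0],[0,0,0]],[1,[-0.95,-3.38,0],[0,0,0]],[1,[-0.95,-3.38,0],[0,0,0]],[1,[-0.95,-3.38,0],[0,0,0]],[1,[-0.95,-3.38,0],[0,0,0]],[1,[-0.95,-3.38,0],[0,0,0]],[1,[-0.95,-3.38,0],[0,0,0]],[1,[0,0,0],[0,0,0]]])

```text
time_s: 2.52
tool_pos: [0.4331, -0.0959, 0.2934]
tool_rot: [179.4, -0.6, -32.5]
force: [-0.7, 1.0, -0.9]
grip_width: 0.0871
```

Run:
```python
from h import *
to([.461,-.0925,.209],[180,0,-35.5])
c=cam("wrist","w1.png");print(proj(c,[.461,-.0925,.244]), proj(c,[.522,-.137,.248]),c["Twc"].round(3))
```

```text
pos [ 0.4331 -0.0959  0.2934] rpy [179.4  -0.6 -32.5] F [-0.7  1.  -0.9] w 0.0871 t 2.5167
 shift(now) [ 2.08 -1.87  8.45] shift(after turn) [ 2.08 -1.9   8.44] turn [ 0.55 -0.64  2.99]
[284.23356666 221.04363457] [289.37305475  96.5259054 ] [[-0.536 -0.805 -0.255  0.504]
 [-0.844  0.514  0.152 -0.139]
 [ 0.009  0.297 -0.955  0.482]
 [ 0.     0.     0.     1.   ]]
```

View pics/w1.png

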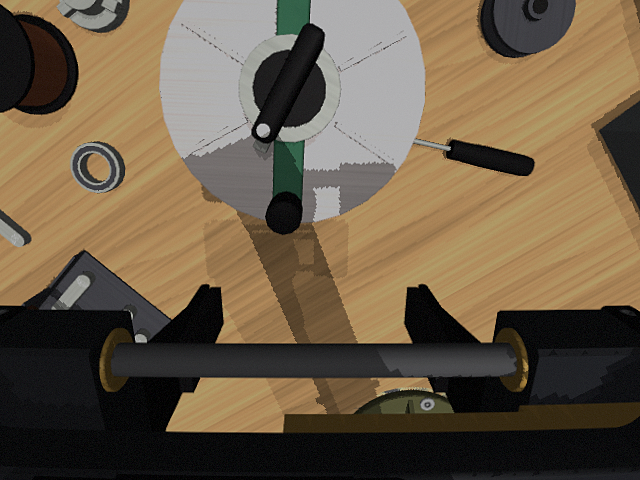

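servo_tool(plan=[[1,[0,0,0],[0.5,-0.6,3]],[1,[2.0,-1.8,0],[0,0,0]],[1,[0,0,0],[0,0,0]],[1,[0,0,0],[0,0,0]]])

```text
time_s: 2.9
tool_pos: [0.4578, -0.0996, 0.2928]
tool_rot: [179.6, -0.3, -35.3]
force: [-0.1, 0.0, -0.7]
grip_width: 0.0868
```

Run:
```python
from h import *
to([.461,-.0925,.209],[180,0,-35.5])
c=cam("wrist","w2.png");print(proj(c,[.461,-.0925,.244]))
im=c["image"][100:400,180:480];g=im.max(2)
u,v=proj(c,[.461,-.0925,.244]).astype(int)
cv2.imwrite("pics/w2c.png",cv2.resize(c["image"][max(0,v-75):v+75,u-100:u+100],None,fx=3,fy=3))
print(max(0,v-75),u-100)
```

```text
pos [ 0.4578 -0.0996  0.2928] rpy [179.6  -0.3 -35.3] F [-0.1  0.  -0.7] w 0.0868 t 2.9
 shift(now) [-0.18 -0.82  8.37] shift(after turn) [-0.15 -0.76  8.38] turn [ 0.41 -0.26  0.19]
[300.63370553 254.84593155]
179 200
```

View pics/w2c.png

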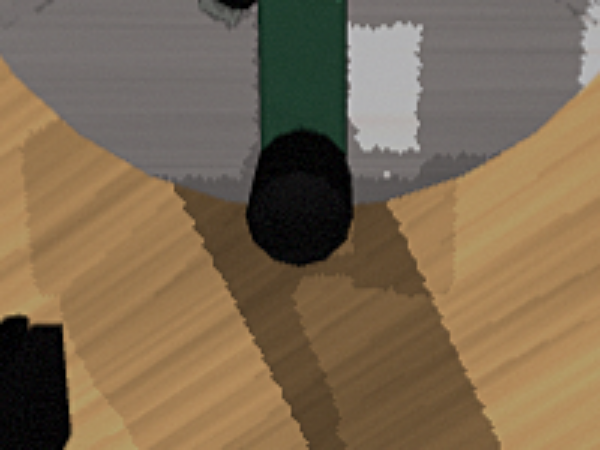

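servo_tool(plan=[[1,[-0.1,-0.8,0],[0.4,-0.2,0]],[1,[0,0,2.8],[0,0,0]],[1,[0,0,2.8],[0,0,0]],[1,[0,0,2.4],[0,0,0]],[1,[0,0,0],[0,0,0]],[0,[0,0,0],[0,0,0]],[0,[0,0,0],[0,0,0]],[0,[0,0,0],[0,0,0]],[0,[0,0,0],[0,0,0]],[0,[0,0,0],[0,0,0]],[0,[0,0,0],[0,0,0]],[0,[0,0,0],[0,0,0]]], force=12)

```text
time_s: 3.95
tool_pos: [0.4644, -0.0955, 0.2186]
tool_rot: [-179.7, -0.9, -35.4]
force: [0.3, -0.6, -0.3]
grip_width: 0.0484
```

servo_tool(plan=[[0,[0,0,0.8],[0,0,0]],[0,[0,0,0],[0,0,0]],[0,[0,0,0],[0,0,0]],[0,[0,0,0],[0,0,0]],[0,[0,0,0],[0,0,0]],[0,[0,0,0],[0,0,0]],[0,[0,0,0],[0,0,0]],[0,[0,0,0],[0,0,0]]])

```text
time_s: 4.62
tool_pos: [0.4653, -0.0951, 0.2105]
tool_rot: [-179.7, -1.0, -35.4]
force: [-0.3, 0.4, 0.0]
grip_width: 0.0234
```

servo_tool(plan=[[0,[0,1.0,0],[0,0,-2.5]],[0,[0,1.96,0],[0,0,-4.5]],[0,[0,1.96,0],[0,0,-4.5]],[0,[0,1.96,0],[0,0,-4.5]],[0,[0,1.96,0],[0,0,-4.5]],[0,[0,1.96,0],[0,0,-4.5]],[0,[0,1.96,0],[0,0,-4.5]],[0,[0,1.96,0],[0,0,-4.5]],[0,[0,0,0],[0,0,0]]])

```text
time_s: 5.37
tool_pos: [0.4209, -0.2296, 0.2105]
tool_rot: [-179.8, -1.8, 0.7]
force: [1.5, -2.0, -0.7]
grip_width: 0.0234
```

```bash
cat > sw.py <<'E'
from h import *
o=st();d=np.array(o["tool_pos"][:2])-[.6642,-.2376];a=np.degrees(np.arctan2(d[1],d[0]))%360
print("r",np.linalg.norm(d),"arm angle",a,"swing",a-144.5,"yaw should",a-180,o["tool_rot"][2])
E
python3 sw.py
```

```text
{'time_s': 5.367, 'qpos': [40.232, -3.5, -13.38, 106.16, -1.825, 75.762, -62.045], 'tool_pos': [0.421, -0.23, 0.211], 'tool_rot': [-179.838, -1.765, 0.661], 'force': [1.541, -2.039, -0.681], 'wrist_torque': [-0.468, -0.401, 0.003], 'grip_width': 0.023}
r 0.24341856064520337 arm angle 178.12564531071786 swing 33.62564531071786 yaw should -1.8743546892821428 0.6609657359253385
```

servo_tool(plan=[[0,[0,2.1,0],[0,0,-3.5]],[0,[0,2.1,0],[0,0,-4.5]],[0,[0,2.1,0],[0,0,-4.5]],[0,[0,2.1,0],[0,0,-4.5]],[0,[0,2.1,0],[0,0,-4.5]],[0,[0,2.1,0],[0,0,-4.5]],[0,[0,2.1,0],[0,0,-4.5]],[0,[0,2.1,0],[0,0,-4.5]],[0,[0,2.1,0],[0,0,-4.5]],[0,[0,2.1,0],[0,0,-4.5]],[0,[0,1.5,0],[0,0,-3]],[0,[0,0,0],[0,0,0]]])

```text
time_s: 6.37
tool_pos: [0.5057, -0.4233, 0.2105]
tool_rot: [-179.8, -1.9, 50.1]
force: [1.1, -1.2, 2.1]
grip_width: 0.0231
```

```bash
python3 sw.py
```

```text
{'time_s': 6.367, 'qpos': [46.067, 19.732, -9.599, 80.179, 1.378, 80.45, -3.095], 'tool_pos': [0.506, -0.423, 0.211], 'tool_rot': [-179.804, -1.861, 50.112], 'force': [1.098, -1.171, 2.074], 'wrist_torque': [-0.32, -0.423, 0.047], 'grip_width': 0.023}
r 0.24418213629670085 arm angle 229.51958450330676 swing 85.01958450330676 yaw should 49.51958450330676 50.11194976758665
```

servo_tool(plan=[[1,[0,0,0],[0,0,0]],[1,[0,0,0],[0,0,0]],[1,[0,0,0],[0,0,0]],[1,[0,0,0],[0,0,0]],[1,[0,0,0],[0,0,0]],[1,[0,0,0],[0,0,0]],[1,[0,0,-3],[0,0,0]],[1,[0,0,-3],[0,0,0]],[1,[0,0,-3],[0,0,0]],[1,[0,0,-3],[0,0,0]],[1,[-4,0,-1],[0,0,0]],[1,[-4,0,0],[0,0,0]],[1,[-4,0,0],[0,0,0]],[1,[-4,0,0],[0,0,0]],[1,[0,0,0],[0,0,0]]])

```text
time_s: 7.62
tool_pos: [0.3966, -0.5459, 0.3401]
tool_rot: [-179.5, -1.7, 50.4]
force: [-1.6, -0.7, -0.5]
grip_width: 0.0868
```

Run:
```python
from h import *
c=cam("top","top1.png");im=c["image"];st()
a=cv2.resize(im[195:345,180:300],None,fx=3.3333,fy=3.3333,interpolation=cv2.INTER_CUBIC)
b=cv2.resize(im[185:335,325:445],None,fx=3.3333,fy=3.3333,interpolation=cv2.INTER_CUBIC)
cv2.imwrite("pics/crop1.png",np.hstack([a,b]))
```

```text
{'time_s': 7.667, 'qpos': [55.951, 21.388, -5.289, 63.257, 0.102, 96.299, 11.684], 'tool_pos': [0.4, -0.543, 0.341], 'tool_rot': [-179.526, -1.961, 50.656], 'force': [-0.357, -0.036, -0.571], 'wrist_torque': [-0.037, -0.035, -0.042], 'grip_width': 0.087}
```

View pics/crop1.png

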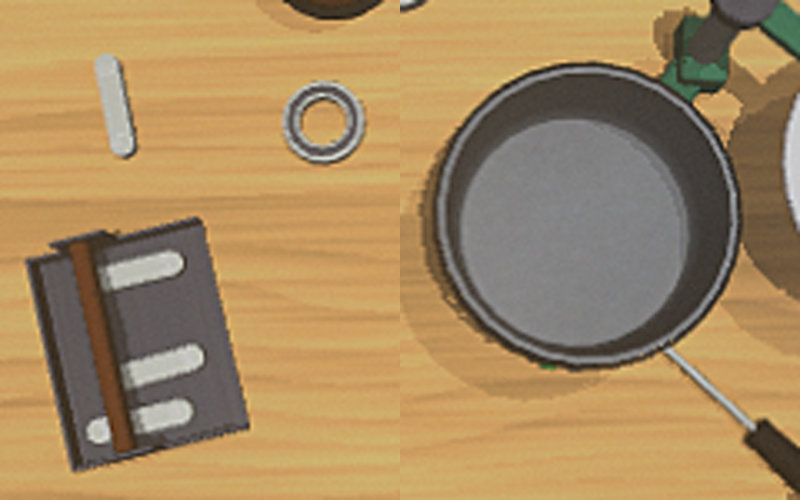

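The bowl is open, with its rim centre at crop (590,215). The tray bar runs from (83,243) to (122,450), and the loose key lies at (115,106).

Run:
```python
from h import *
c=load("top1.png")
f=lambda u,v,z,x0=180,y0=195: px(c,u/3.3333+x0,v/3.3333+y0,z)
print("bowl",f(190,215.5,.15,325,185))
A=f(83,243,.074);B=f(122,450,.074);print("bar",A,B,(A+B)/2,np.linalg.norm(A-B),np.degrees(np.arctan2(*(A-B)[[1,0]])))
C=[f(200,218,.020),f(248,430,.003),f(75,470,.03),f(27,262,.03)];print(np.round(C,3))
print("edge ang",[np.degrees(np.arctan2(*(p-q)[[1,0]])) for p,q in((C[0],C[1]),(C[3],C[2]))])
k1=f(107,62,.014);k2=f(125,152,.014);print("key",(k1+k2)/2,np.linalg.norm(k1-k2),np.degrees(np.arctan2(*(k1-k2)[[1,0]])))
m=(A+B)/2
to([m[0],m[1],.30],[180,0,0])
```

```text
bowl [ 0.52891023 -0.13690084  0.15      ]
bar [0.50569224 0.27335384 0.074     ] [0.35990129 0.24520907 0.074     ] [0.43279677 0.25928145 0.074     ] 0.148482755238167 10.926470956973352
[[0.528 0.199 0.02 ]
 [0.372 0.167 0.003]
 [0.345 0.29  0.03 ]
 [0.497 0.326 0.03 ]]
edge ang [np.float64(11.621175619056094), np.float64(13.478916749871773)]
key [0.61449026 0.26402254 0.014     ] 0.07071342514209489 11.802644535197697
pos [ 0.4001 -0.5426  0.3406] rpy [-179.5   -2.    50.7] F [-0.4 -0.  -0.6] w 0.0869 t 7.6667
 shift(now) [ 63.91 -48.26   6.65] shift(after turn) [  3.27 -80.19   4.06] turn [-1.31 -1.62 50.66]
```

servo_tool(plan=[[1,[3.1,-1.2,0],[0,0,0]],[1,[3.1,-1.2,0],[0,0,0]],[1,[3.1,-1.2,0],[0,0,0]],[1,[3.1,-1.2,0],[0,0,0]],[1,[3.1,-1.2,0],[0,0,0]],[1,[3.1,-1.2,0],[0,0,0]],[1,[3.1,-1.2,0],[0,0,0]],[1,[3.1,-1.2,0],[0,0,0]],[1,[3.1,-1.2,0],[0,0,0]],[1,[3.1,-1.2,0],[0,0,0]],[1,[3.1,-1.2,0],[0,0,0]],[1,[3.1,-1.2,0],[0,0,0]],[1,[3.1,-1.2,0],[0,0,0]],[1,[3.1,-1.2,0],[0,0,0]],[1,[0,0,0],[0,0,0]]])

```text
time_s: 8.92
tool_pos: [0.5499, -0.0659, 0.3557]
tool_rot: [-179.4, -2.2, 50.9]
force: [-0.9, 0.5, 0.7]
grip_width: 0.0868
```

servo_tool(plan=[[1,[0,0,0],[0,0,-7]],[1,[0,0,0],[0,0,-7]],[1,[0,0,0],[0,0,-7]],[1,[0,0,0],[0,0,-7]],[1,[0,0,0],[0,0,-7]],[1,[0,0,0],[0,0,-7]],[1,[0,0,0],[0,0,-7]],[1,[0,0,0],[0,0,-7]],[1,[0,0,0],[0,0,-7]],[1,[0,0,0],[0,0,-7]],[1,[0,0,0],[0,0,-7]],[1,[0,0,0],[0,0,-7]],[1,[0,0,0],[0,0,-7]],[1,[0,0,0],[0,0,-7]],[1,[0,0,0],[0,0,-7]],[1,[0,0,0],[0,0,-7]],[1,[0,0,0],[0,0,-7]],[1,[0,0,0],[0,0,-7]],[1,[0,0,0],[0,0,-7]],[1,[0,0,0],[0,0,-4]]])

```text
time_s: 10.58
tool_pos: [0.5431, -0.037, 0.3574]
tool_rot: [178.1, 1.2, -168.9]
force: [0.2, -0.9, 0.2]
grip_width: 0.0869
```

Run:
```python
from h import *
st();to([.433,.2595,.16],[180,0,-168.2])
```

```text
{'time_s': 10.583, 'qpos': [32.641, 5.012, -32.329, 81.838, 0.572, 93.171, 101.549], 'tool_pos': [0.543, -0.037, 0.357], 'tool_rot': [178.085, 1.157, -168.934], 'force': [0.193, -0.95, 0.244], 'wrist_torque': [0.089, -0.122, 0.011], 'grip_width': 0.087}
pos [ 0.5431 -0.037   0.3574] rpy [ 178.1    1.2 -168.9] F [ 0.2 -0.9  0.2] w 0.0869 t 10.5833
 shift(now) [ 5.51 30.54 20.66] shift(after turn) [ 4.71 31.28 19.74] turn [ 1.91  1.17 -0.71]
```

servo_tool(plan=[[1,[0,0,0],[1.9,1.2,-0.7]],[1,[0.5,2.9,0.5],[0,0,0]],[1,[0.5,2.9,1],[0,0,0]],[1,[0.5,2.9,1],[0,0,0]],[1,[0.5,2.9,1.5],[0,0,0]],[1,[0.5,2.9,1.5],[0,0,0]],[1,[0.5,2.9,1.5],[0,0,0]],[1,[0.5,2.9,1.5],[0,0,0]],[1,[0.4,2.9,1.5],[0,0,0]],[1,[0.4,2.9,1.5],[0,0,0]],[1,[0.4,2.5,1.5],[0,0,0]],[1,[0,0,0],[0,0,0]],[1,[0,0,0],[0,0,0]]])

```text
time_s: 11.67
tool_pos: [0.4242, 0.2512, 0.2204]
tool_rot: [-179.5, 0.2, -167.4]
force: [0.6, -1.0, 0.6]
grip_width: 0.0869
```

Run:
```python
from h import *
to([.433,.2595,.043],[180,0,-168.2])
c=cam("wrist","w3.png")
u=np.array([np.cos(np.radians(11.8)),np.sin(np.radians(11.8))])*.075
for s in(-1,0,1): print(proj(c,np.append(np.array([.433,.2595])+s*u,.074)))
print(proj(c,[.6145,.264,.014]))
```

```text
pos [0.4242 0.2512 0.2204] rpy [-179.5    0.2 -167.4] F [ 0.6 -1.   0.6] w 0.0869 t 11.6667
 shift(now) [-0.99  0.76 17.74] shift(after turn) [-1.03  0.63 17.74] turn [-0.48  0.17  0.81]
[323.44883705 142.28257986]
[321.52276329 226.83258389]
[319.80894943 300.94226838]
[290.58618489 354.47987044]
```

View pics/w3.png

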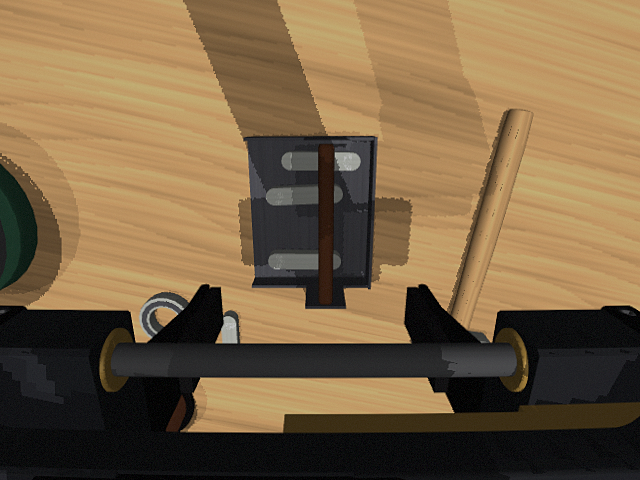

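servo_tool(plan=[[0.55,[-1.1,0.9,0],[-0.4,0,0]],[0.55,[0,0,2.6],[0,0,0]],[0.55,[0,0,2.6],[0,0,0]],[0.55,[0,0,2.6],[0,0,0]],[0.55,[0,0,2.6],[0,0,0]],[0.55,[0,0,2.6],[0,0,0]],[0.55,[0,0,2],[0,0,0]],[0.55,[0,0,0],[0,0,0]]])

```text
time_s: 12.38
tool_pos: [0.4443, 0.2557, 0.0713]
tool_rot: [-179.7, 1.0, -168.3]
force: [-0.2, -1.3, -0.5]
grip_width: 0.0492
```

Run:
```python
from h import *
to([.433,.262,.044],[180,0,-167.4])
```

```text
pos [0.4443 0.2557 0.0713] rpy [-179.7    1.  -168.3] F [-0.2 -1.3 -0.5] w 0.0492 t 12.3833
 shift(now) [1.02 0.86 2.71] shift(after turn) [0.96 0.86 2.73] turn [-0.29  0.96 -0.89]
```

servo_tool(plan=[[0.55,[0.9,0.9,0],[-0.3,1,-0.9]],[0.55,[0,0,1.4],[0,0,0]],[0.55,[0,0,1.3],[0,0,0]],[0.55,[0,0,0],[0,0,0]]])

```text
time_s: 12.72
tool_pos: [0.4366, 0.2621, 0.0458]
tool_rot: [180.0, 0.2, -167.6]
force: [-0.4, -0.9, 0.4]
grip_width: 0.048
```

Run:
```python
from h import *
to([.433,.262,.044],[180,0,-167.4])
```

```text
pos [0.4366 0.2621 0.0458] rpy [ 180.     0.2 -167.6] F [-0.4 -0.9  0.4] w 0.048 t 12.7167
 shift(now) [0.35 0.07 0.17] shift(after turn) [0.35 0.07 0.18] turn [ 0.03  0.16 -0.2 ]
```

Good. Closing on the handle.

servo_tool(plan=[[0,[0.3,0,0.15],[0,0,0]],[0,[0,0,0],[0,0,0]],[0,[0,0,0],[0,0,0]],[0,[0,0,0],[0,0,0]],[0,[0,0,0],[0,0,0]],[0,[0,0,0],[0,0,0]],[0,[0,0,0],[0,0,0]],[0,[0,0,0],[0,0,0]],[0,[0,0,0],[0,0,0]],[0,[0,0,0],[0,0,0]]], force=50)

```text
time_s: 13.55
tool_pos: [0.435, 0.2628, 0.0462]
tool_rot: [179.9, 0.4, -167.6]
force: [0.4, 1.2, -0.3]
grip_width: 0.0127
```

servo_tool(plan=[[0,[0,0,-1.5],[0,0,0]],[0,[0,0,-2],[0,0,0]],[0,[0,0,-2],[0,0,0]],[0,[0,0,-2],[0,0,0]],[0,[0,0,-2],[0,0,0]],[0,[0,0,-2],[0,0,0]],[0,[0,0,-2],[0,0,0]],[0,[0,0,-2],[0,0,0]],[0,[0,0,-2],[0,0,0]],[0,[0,0,-2],[0,0,0]],[0,[0,0,-1],[0,0,0]],[0,[0,0,0],[0,0,0]]])

```text
time_s: 14.55
tool_pos: [0.4219, 0.2529, 0.2425]
tool_rot: [-179.6, -1.8, -167.6]
force: [0.9, -0.3, -7.3]
grip_width: 0.0125
```

Run:
```python
from h import *
st();to([.6247,-.0566,.24],[180,0,130])
to([.60,.06,.24],[180,0,-167.4])
```

```text
{'time_s': 14.55, 'qpos': [16.213, 1.718, -50.414, 98.058, 1.053, 82.653, 68.048], 'tool_pos': [0.422, 0.253, 0.242], 'tool_rot': [-179.59, -1.78, -167.598], 'force': [0.93, -0.262, -7.31], 'wrist_torque': [0.271, -0.284, 0.004], 'grip_width': 0.013}
pos [0.4219 0.2529 0.2425] rpy [-179.6   -1.8 -167.6] F [ 0.9 -0.3 -7.3] w 0.0125 t 14.55
 shift(now) [-13.16 -34.58   0.08] shift(after turn) [-36.74  -4.36   0.25] turn [-1.34 -1.38 62.4 ]
pos [0.4219 0.2529 0.2425] rpy [-179.6   -1.8 -167.6] F [ 0.9 -0.3 -7.3] w 0.0125 t 14.55
 shift(now) [-13.25 -22.66  -0.  ] shift(after turn) [-13.17 -22.71   0.25] turn [-0.41 -1.78 -0.19]
```

servo_tool(plan=[[0,[0,0,0],[1,-1.4,2]],[0,[0,0,0],[0,0,3]],[0,[0,0,0],[0,0,4]],[0,[0,0,0],[0,0,4]],[0,[0,0,0],[0,0,4]],[0,[0,0,0],[0,0,4]],[0,[0,0,0],[0,0,4]],[0,[0,0,0],[0,0,4]],[0,[0,0,0],[0,0,4]],[0,[0,0,0],[0,0,4]],[0,[0,0,0],[0,0,4]],[0,[0,0,0],[0,0,4]],[0,[0,0,0],[0,0,4]],[0,[0,0,0],[0,0,4]],[0,[0,0,0],[0,0,4]],[0,[0,0,0],[0,0,3]],[0,[0,0,0],[0,0,2]],[0,[0,0,0],[2,0,0]],[0,[0,0,0],[3,0,0]],[0,[0,0,0],[0,0,0]]])

```text
time_s: 16.22
tool_pos: [0.4023, 0.2393, 0.2019]
tool_rot: [-170.7, 0.4, 127.2]
force: [0.1, 0.3, -7.0]
grip_width: 0.0124
```

Run:
```python
from h import *
st();to([.6247,-.0566,.24],[180,0,130])
```

```text
{'time_s': 16.217, 'qpos': [12.556, 8.102, -50.951, 98.695, 6.46, 85.605, -2.447], 'tool_pos': [0.402, 0.239, 0.202], 'tool_rot': [-170.668, 0.388, 127.239], 'force': [0.05, 0.259, -6.964], 'wrist_torque': [0.478, -0.82, 0.005], 'grip_width': 0.012}
pos [0.4023 0.2393 0.2019] rpy [-170.7    0.4  127.2] F [ 0.1  0.3 -7. ] w 0.0124 t 16.2167
 shift(now) [-37.04  -0.77  -3.48] shift(after turn) [-36.97  -1.98  -3.81] turn [-9.34  0.16 -2.79]
```

servo_tool(plan=[[0,[0,0,-1.5],[0,0,-0.5]],[0,[-1,0,-1.5],[0,0,-0.5]],[0,[-1.5,0,-1],[0,0,-0.5]],[0,[-2,0,-0.5],[0,0,-0.5]],[0,[-2.2,0,-0.3],[0,0,-0.5]],[0,[-2.2,0,-0.3],[0,0,-0.5]],[0,[-2.2,0,-0.3],[0,0,0]],[0,[-2.2,0,-0.3],[0,0,0]],[0,[-2.2,0,-0.3],[0,0,0]],[0,[-2.2,0,-0.3],[0,0,0]],[0,[-2.2,0,-0.3],[0,0,0]],[0,[-2.2,0,-0.3],[0,0,0]],[0,[-2.2,0,-0.3],[0,0,0]],[0,[-2.2,0,-0.3],[0,0,0]],[0,[-2,0,-0.3],[0,0,0]],[0,[-1.5,0,-0.3],[0,0,0]],[0,[-1,0,0],[0,0,0]],[0,[-0.5,0,0],[0,0,0]],[0,[0,0,0],[0,0,0]]])

```text
time_s: 17.8
tool_pos: [0.6164, -0.0027, 0.2503]
tool_rot: [-170.1, -1.4, 131.3]
force: [0.1, -1.1, -6.4]
grip_width: 0.0125
```

Run:
```python
from h import *
st();to([.6247,-.0566,.215],[180,0,130])
```

```text
{'time_s': 17.8, 'qpos': [22.976, 25.161, -40.223, 74.065, 19.034, 95.814, 25.986], 'tool_pos': [0.616, -0.003, 0.25], 'tool_rot': [-170.148, -1.375, 131.311], 'force': [0.063, -1.127, -6.351], 'wrist_torque': [0.222, -0.653, 0.02], 'grip_width': 0.012}
pos [ 0.6164 -0.0027  0.2503] rpy [-170.1   -1.4  131.3] F [ 0.1 -1.1 -6.4] w 0.0125 t 17.8
 shift(now) [-4.67 -2.31  3.87] shift(after turn) [-4.66 -2.83  3.53] turn [-9.87 -1.26  1.43]
```

servo_tool(plan=[[0,[-1,-0.5,0.3],[-2,-1,0.5]],[0,[-1.2,-0.7,0.8],[-2,0,0.5]],[0,[-1.2,-0.7,0.8],[-2,0,0.4]],[0,[-1,-0.5,0.6],[-2,0,0]],[0,[-0.5,-0.3,0.3],[-1,0,0]],[0,[0,0,0],[0,0,0]]])

```text
time_s: 18.3
tool_pos: [0.6203, -0.0507, 0.2192]
tool_rot: [-179.3, -0.8, 130.8]
force: [-0.2, -0.9, -7.1]
grip_width: 0.0126
```

```bash
cat > lip.py <<'E'
from h import *
o=st();R=rot(o);L=np.array(o["tool_pos"])+R@[0,-.080,.043]
t=np.array([.5635,-.108,.172]);print("lip",L.round(4),"tray y dir",R[:,1].round(3),"x dir",R[:,0].round(3),"tilt",np.degrees(np.arcsin(R[2,1])).round(1))
print("lip shift in tool cm",(R.T@(t-L)*100).round(2))
E
python3 lip.py; python3 -c "
from h import *
c=cam('scene','s2.png')
cv2.imwrite('pics/s2c.png',cv2.resize(c['image'][100:300,180:440],None,fx=3,fy=3))"
```

```text
{'time_s': 18.3, 'qpos': [34.061, 19.808, -40.708, 83.371, 12.62, 82.584, 34.006], 'tool_pos': [0.62, -0.051, 0.219], 'tool_rot': [-179.323, -0.804, 130.814], 'force': [-0.153, -0.887, -7.09], 'wrist_torque': [-0.101, -0.181, -0.007], 'grip_width': 0.013}
lip [ 0.559  -0.1028  0.1771] tray y dir [ 0.757  0.654 -0.012] x dir [-0.654  0.757  0.014] tilt -0.7
lip shift in tool cm [-0.69  0.01  0.5 ]
```

View pics/s2c.png

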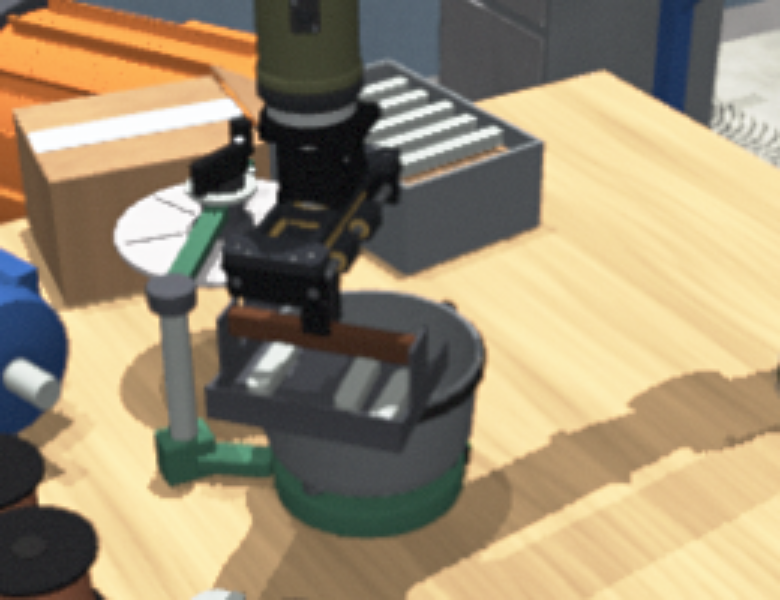

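servo_tool(plan=[[0,[-0.7,0,0.3],[0,0,0]],[0,[0,-0.2,-0.5],[-3,0,0]],[0,[0,-0.2,-0.5],[-3,0,0]],[0,[0,-0.2,-0.5],[-3,0,0]],[0,[0,-0.2,-0.5],[-3,0,0]],[0,[0,-0.2,-0.5],[-3,0,0]]])

```text
time_s: 18.85
tool_pos: [0.6176, -0.0475, 0.2399]
tool_rot: [165.1, -1.3, 132.3]
force: [0.6, 0.5, -7.5]
grip_width: 0.0125
```

```bash
python3 lip.py
```

```text
{'time_s': 18.85, 'qpos': [48.005, 10.541, -43.053, 92.261, -4.991, 71.013, 49.43], 'tool_pos': [0.618, -0.047, 0.24], 'tool_rot': [165.119, -1.268, 132.334], 'force': [0.585, 0.492, -7.541], 'wrist_torque': [-0.552, 0.408, 0.091], 'grip_width': 0.012}
lip [ 0.5677 -0.0911  0.1778] tray y dir [0.718 0.647 0.257] x dir [-0.673  0.739  0.022] tilt 14.9
lip shift in tool cm [-0.98 -1.54  0.16]
```

servo_tool(plan=[[0,[-0.5,-0.9,-0.3],[-1,0,0]],[0,[-0.4,-0.8,-0.4],[-2,0,0]],[0,[0,-0.4,-0.5],[-2.5,0,0]],[0,[0,-0.4,-0.5],[-2.5,0,0]],[0,[0,-0.3,-0.5],[-2.5,0,0]],[0,[0,-0.3,-0.5],[-2.5,0,0]]])

```text
time_s: 19.35
tool_pos: [0.5961, -0.0692, 0.2597]
tool_rot: [151.7, -1.0, 133.9]
force: [-0.4, 0.2, -3.6]
grip_width: 0.0125
```

```bash
python3 lip.py
```

```text
{'time_s': 19.35, 'qpos': [60.317, 2.615, -40.597, 100.479, -26.05, 67.36, 71.565], 'tool_pos': [0.596, -0.069, 0.26], 'tool_rot': [151.694, -0.998, 133.878], 'force': [-0.432, 0.187, -3.611], 'wrist_torque': [-0.614, 0.536, 0.073], 'grip_width': 0.012}
lip [ 0.5591 -0.103   0.1839] tray y dir [0.64  0.604 0.474] x dir [-0.693  0.721  0.017] tilt 28.3
lip shift in tool cm [-0.69 -0.59  1.02]
```

servo_tool(plan=[[0,[-0.3,-0.5,0],[-2.5,0,0]],[0,[-0.2,-0.4,-0.2],[-2.5,0,0]],[0,[0,-0.3,-0.4],[-2.5,0,0]],[0,[0,-0.3,-0.4],[-2.5,0,0]],[0,[0,0,0],[0,0,0]],[0,[0,0,0],[0,0,0]],[0,[0,0,0],[0,0,0]]])

```text
time_s: 19.93
tool_pos: [0.5899, -0.0783, 0.2679]
tool_rot: [141.6, -0.0, 135.2]
force: [-0.4, 0.8, -2.4]
grip_width: 0.0124
```

```bash
python3 lip.py;python3 -c "
from h import *
c=cam('scene','s3.png');d=cam('top','top3.png')
a=cv2.resize(c['image'][100:300,200:400],(400,400));b=cv2.resize(d['image'][190:310,325:445],(400,400))
a2=cv2.resize(d['image'][190:310,180:300],(400,200)) 
cv2.imwrite('pics/s3c.png',np.hstack([a,b]))"
```

```text
{'time_s': 19.933, 'qpos': [65.456, 0.554, -37.368, 105.515, -39.824, 67.21, 87.063], 'tool_pos': [0.59, -0.078, 0.268], 'tool_rot': [141.608, -0.039, 135.227], 'force': [-0.436, 0.787, -2.37], 'wrist_torque': [-0.886, 0.746, -0.006], 'grip_width': 0.012}
lip [ 0.5645 -0.1038  0.1845] tray y dir [0.552 0.556 0.621] x dir [-0.71   0.704  0.001] tilt 38.4
lip shift in tool cm [-0.23 -1.06  0.76]
```

View pics/s3c.png

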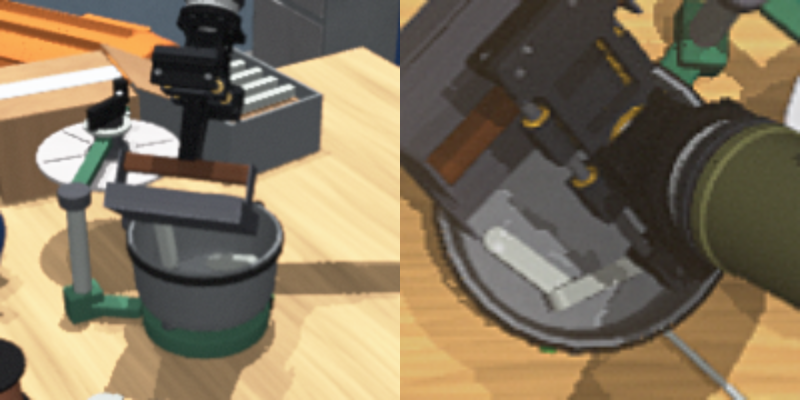

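servo_tool(plan=[[0,[0,0,-0.3],[3,0,0]],[0,[0,0,-0.3],[3.5,0,0]],[0,[0,0,-0.3],[3.5,0,0]],[0,[0,0,-0.3],[3.5,0,0]],[0,[0,0,-0.3],[3.5,0,0]],[0,[0,0,-0.3],[3.5,0,0]],[0,[0,0,-0.3],[3.5,0,0]],[0,[0,0,-0.3],[3.5,0,0]],[0,[0,0,-0.3],[3.5,0,0]],[0,[0,0,-0.3],[3.5,0,0]],[0,[0,0,-0.3],[3.5,0,0]],[0,[0,0,0],[0,0,0]]])

```text
time_s: 21.03
tool_pos: [0.5879, -0.0742, 0.3063]
tool_rot: [-179.1, 0.3, 135.7]
force: [0.4, 1.2, -3.4]
grip_width: 0.0122
```

Run:
```python
from h import *
st();to([.47,.25,.16],[180,0,131])
a=load('top1.png')['image'].astype(int);c=load('top3.png');b=c['image'].astype(int)
d=(abs(a-b).max(2)>50).astype(np.uint8)[150:345,150:315]
n,l,s,ce=cv2.connectedComponentsWithStats(d)
for i in range(1,n):
    if s[i,4]>15: print(s[i],ce[i]+[150,150])
```

```text
{'time_s': 21.033, 'qpos': [41.537, 14.625, -46.091, 79.858, 11.327, 90.369, 42.109], 'tool_pos': [0.588, -0.074, 0.306], 'tool_rot': [-179.075, 0.304, 135.741], 'force': [0.362, 1.2, -3.424], 'wrist_torque': [0.315, -0.166, 0.03], 'grip_width': 0.012}
pos [ 0.5879 -0.0742  0.3063] rpy [-179.1    0.3  135.7] F [ 0.4  1.2 -3.4] w 0.0122 t 21.0333
 shift(now) [31.15 15.23 14.22] shift(after turn) [32.2  12.38 14.63] turn [-0.91  0.34  4.74]
[ 59  61  13  32 240] [214.7375 226.8375]
[ 89  60  13  32 247] [245.07287449 225.76518219]
[156  60   9  27 145] [311.25517241 223.06206897]
[  37  110   68   77 3728] [220.38385193 297.46566524]
```

servo_tool(plan=[[0,[1.5,0.6,0],[-0.5,0,1]],[0,[2.3,1,0.3],[0,0,1]],[0,[2.3,1,0.5],[0,0,1]],[0,[2.3,1,0.8],[0,0,1]],[0,[2.3,1,0.8],[0,0,0]],[0,[2.3,1,0.8],[0,0,0]],[0,[2.3,1,0.8],[0,0,0]],[0,[2.3,1,0.8],[0,0,0]],[0,[2.3,1,0.8],[0,0,0]],[0,[2.3,1,0.8],[0,0,0]],[0,[2.3,1,0.8],[0,0,0]],[0,[2.3,1,0.8],[0,0,0]],[0,[2.3,1,0.8],[0,0,0]],[0,[2.3,1,0.8],[0,0,0]],[0,[0,0,0],[0,0,0]]])

```text
time_s: 22.28
tool_pos: [0.4767, 0.2745, 0.2097]
tool_rot: [178.4, -0.3, 131.3]
force: [-2.1, 1.1, -3.5]
grip_width: 0.0126
```

Run:
```python
from h import *
st();to([.45,.25,.06],[180,0,132])
c=load('top3.png');print(px(c,245.07,225.8,.014),px(c,245-3,225.8-15,.014))
```

```text
{'time_s': 22.283, 'qpos': [20.478, 10.714, -58.494, 96.312, 8.927, 76.649, 1.917], 'tool_pos': [0.477, 0.275, 0.21], 'tool_rot': [178.442, -0.332, 131.324], 'force': [-2.131, 1.124, -3.504], 'wrist_torque': [0.102, 0.127, 0.04], 'grip_width': 0.013}
pos [0.4767 0.2745 0.2097] rpy [178.4  -0.3 131.3] F [-2.1  1.1 -3.5] w 0.0126 t 22.2833
 shift(now) [-0.16 -4.03 14.86] shift(after turn) [-0.04 -3.63 14.97] turn [ 1.56 -0.32 -0.68]
[0.61561593 0.18738693 0.014     ] [0.65415835 0.1952365  0.014     ]
```

servo_tool(plan=[[0,[0,-1.7,1],[1.5,0,0]],[0,[0,-1.7,1.5],[0,0,0]],[0,[0,0,1.5],[0,0,0]],[0,[0,0,1.5],[0,0,0]],[0,[0,0,1.5],[0,0,0]],[0,[0,0,1.5],[0,0,0]],[0,[0,0,1.5],[0,0,0]],[0,[0,0,1.5],[0,0,0]],[0,[0,0,0.8],[0,0,0]],[0,[0,0,0],[0,0,0]]])

```text
time_s: 23.12
tool_pos: [0.4495, 0.2604, 0.0842]
tool_rot: [179.0, -0.9, 131.4]
force: [-0.2, -0.8, -2.8]
grip_width: 0.0123
```

Run:
```python
from h import *
to([.455,.255,.047],[180,0,131])
```

```text
pos [0.4495 0.2604 0.0842] rpy [179.   -0.9 131.4] F [-0.2 -0.8 -2.8] w 0.0123 t 23.1167
 shift(now) [-0.83 -0.01  3.71] shift(after turn) [-0.77  0.06  3.72] turn [ 0.95 -0.86  0.39]
```

servo_tool(plan=[[0,[0,0,0.5],[1,-0.9,0]],[0,[0,0,1],[0,0,0]],[0,[0,0,0.9],[0,0,0]],[0,[0,0,0.6],[0,0,0]],[0,[0,0,0.3],[0,0,0]],[0,[0,0,0],[0,0,0]]])

```text
time_s: 23.62
tool_pos: [0.4516, 0.2611, 0.0511]
tool_rot: [179.8, -0.0, 131.2]
force: [-0.0, 0.1, -3.4]
grip_width: 0.0124
```

Run:
```python
from h import *
to([.455,.255,.047],[180,0,131])
```

```text
pos [0.4516 0.2611 0.0511] rpy [179.8  -0.  131.2] F [-0.   0.1 -3.4] w 0.0124 t 23.6167
 shift(now) [-0.69 -0.15  0.41] shift(after turn) [-0.69 -0.14  0.41] turn [ 0.24 -0.03  0.22]
```

servo_tool(plan=[[0,[0,0,0.3],[0,0,0]],[0,[0,0,0.2],[0,0,0]],[0,[0,0,0],[0,0,0]]])

```text
time_s: 23.87
tool_pos: [0.4524, 0.2614, 0.0466]
tool_rot: [179.7, -0.0, 131.2]
force: [-0.4, -1.9, -1.6]
grip_width: 0.0125
```

servo_tool(plan=[[0.6,[0,0,0.1],[0,0,0]],[0.6,[0,0,0.1],[0,0,0]],[0.6,[0,0,0],[0,0,0]],[0.6,[0,0,0],[0,0,0]],[0.6,[0,0,0],[0,0,0]],[0.6,[0,0,0],[0,0,0]],[0.6,[0,0,0],[0,0,0]],[0.6,[0,0,0],[0,0,0]],[0.6,[0,0,-1],[0,0,0]],[0.6,[0,0,-2],[0,0,0]],[0.6,[0,0,-3],[0,0,0]],[0.6,[0,0,-3],[0,0,0]],[0.6,[0,0,-3],[0,0,0]],[0.6,[0,0,-3],[0,0,0]],[0.6,[0,0,-3],[0,0,0]],[0.6,[0,0,-2],[0,0,0]],[0.6,[0,0,0],[0,0,0]]])

```text
time_s: 25.28
tool_pos: [0.4499, 0.2627, 0.2597]
tool_rot: [179.5, -0.0, 131.5]
force: [0.2, 0.7, 0.5]
grip_width: 0.052
```

servo_tool(plan=[[0.5,[0,0,0],[0,0,-7]],[0.5,[0,0,0],[0,0,-7]],[0.5,[0,0,0],[0,0,-7]],[0.5,[0,0,0],[0,0,-7]],[0.5,[0,0,0],[0,0,-7]],[0.5,[0,0,0],[0,0,-7]],[0.5,[0,0,0],[0,0,-7]],[0.5,[0,0,0],[0,0,-6]],[0.5,[0,0,0],[0,0,-4]],[0.5,[0,0,0],[0,0,0]]])

```text
time_s: 26.12
tool_pos: [0.4467, 0.2644, 0.2612]
tool_rot: [179.9, 0.5, -167.4]
force: [1.1, -0.1, 0.1]
grip_width: 0.0435
```

Run:
```python
from h import *
st();to([.6156,.1874,.18],[180,0,-168])
```

```text
{'time_s': 26.117, 'qpos': [27.783, 4.904, -63.99, 94.651, 4.557, 82.693, 65.935], 'tool_pos': [0.447, 0.264, 0.261], 'tool_rot': [179.896, 0.523, -167.401], 'force': [1.122, -0.142, 0.089], 'wrist_torque': [0.139, -0.115, 0.015], 'grip_width': 0.043}
pos [0.4467 0.2644 0.2612] rpy [ 179.9    0.5 -167.4] F [ 1.1 -0.1  0.1] w 0.0435 t 26.1167
 shift(now) [-14.73 -11.21   8.23] shift(after turn) [-14.92 -11.04   8.12] turn [0.11 0.52 0.6 ]
```

servo_tool(plan=[[0.5,[-2,-1.6,0.2],[0,0.5,0.5]],[0.5,[-2,-1.6,0.5],[0,0,0]],[0.5,[-2,-1.6,0.8],[0,0,0]],[0.5,[-2,-1.6,0.8],[0,0,0]],[0.5,[-2,-1.6,0.8],[0,0,0]],[0.5,[-2,-1.6,0.8],[0,0,0]],[0.5,[-2,-1.6,0.8],[0,0,0]],[0.5,[0,0,0.5],[0,0,0]],[0.5,[0,0,0],[0,0,0]],[0.5,[0,0,0],[0,0,0]]])

```text
time_s: 26.95
tool_pos: [0.6111, 0.1813, 0.2043]
tool_rot: [-179.9, -0.2, -168.9]
force: [-0.1, 0.0, 0.6]
grip_width: 0.0436
```

Run:
```python
from h import *
st();to([.6156,.1874,.18],[180,0,-168])
c=cam("wrist","w4.png");print(proj(c,[.6156,.1874,.014]))
d=cam("top","top4.png")
cv2.imwrite("pics/w4c.png",np.hstack([cv2.resize(c["image"][:400],None,fx=.75,fy=.75),cv2.resize(d["image"][200:345,180:300],None,fx=2.0689,fy=2.0689)]))
```

```text
{'time_s': 26.95, 'qpos': [22.143, 26.071, -55.838, 82.88, 21.532, 82.541, 67.276], 'tool_pos': [0.611, 0.181, 0.204], 'tool_rot': [-179.912, -0.197, -168.922], 'force': [-0.121, 0.037, 0.59], 'wrist_torque': [0.089, -0.09, -0.054], 'grip_width': 0.044}
pos [0.6111 0.1813 0.2043] rpy [-179.9   -0.2 -168.9] F [-0.1  0.   0.6] w 0.0436 t 26.95
 shift(now) [-0.56  0.51  2.43] shift(after turn) [-0.56  0.5   2.43] turn [-0.09 -0.2  -0.92]
[318.68417112 211.42093488]
```

View pics/w4c.png

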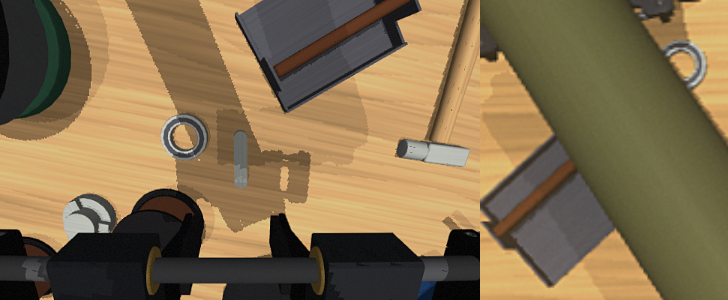

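servo_tool(plan=[[0.5,[-0.4,0.5,2],[0,0,0]],[0.5,[0.2,0,2.5],[0,0,0]],[0.5,[0.2,0,2.5],[0,0,0]],[0.5,[0.2,0,2.5],[0,0,0]],[0.5,[0.1,0,2.5],[0,0,0]],[0.5,[0,0,2],[0,0,0]],[0.5,[0,0,1],[0,0,0]],[0.5,[0,0,0],[0,0,0]]])

```text
time_s: 27.72
tool_pos: [0.605, 0.1959, 0.0605]
tool_rot: [-179.9, 0.8, -168.3]
force: [0.2, -0.5, -0.2]
grip_width: 0.0438
```

Run:
```python
from h import *
to([.6156,.1874,.006],[180,0,-168.9])
```

```text
pos [0.605  0.1959 0.0605] rpy [-179.9    0.8 -168.3] F [ 0.2 -0.5 -0.2] w 0.0438 t 27.7167
 shift(now) [-0.79 -1.03  5.46] shift(after turn) [-0.88 -1.03  5.45] turn [-0.14  0.78  0.56]
```

servo_tool(plan=[[0.5,[-0.7,-1,0.5],[0,0.8,0.5]],[0.5,[0,0,1.2],[0,0,0]],[0.5,[0,0,1.2],[0,0,0]],[0.5,[0,0,0.6],[0,0,0]],[0.5,[0,0,0],[0,0,0]]])

```text
time_s: 28.13
tool_pos: [0.615, 0.1914, 0.029]
tool_rot: [-179.9, 0.4, -168.7]
force: [-0.0, 0.5, 0.4]
grip_width: 0.0438
```

Run:
```python
from h import *
to([.6156,.1874,.006],[180,0,-168.9])
```

```text
pos [0.615  0.1914 0.029 ] rpy [-179.9    0.4 -168.7] F [-0.   0.5  0.4] w 0.0438 t 28.1333
 shift(now) [ 0.03 -0.4   2.3 ] shift(after turn) [ 0.02 -0.41  2.3 ] turn [-0.07  0.4   0.21]
```

servo_tool(plan=[[0.5,[0,-0.5,0.3],[0,0.3,0]],[0.5,[0,-0.1,0.9],[0,0,0]],[0.5,[0,0,0.7],[0,0,0]],[0.5,[0,0,0.2],[0,0,0]],[0.5,[0,0,0],[0,0,0]]])

```text
time_s: 28.55
tool_pos: [0.616, 0.186, 0.0069]
tool_rot: [-179.9, 0.1, -168.6]
force: [0.2, 0.5, -0.1]
grip_width: 0.0438
```

Run:
```python
from h import *
to([.6156,.1874,.006],[180,0,-168.9])
```

```text
pos [0.616  0.186  0.0069] rpy [-1.799e+02  1.000e-01 -1.686e+02] F [ 0.2  0.5 -0.1] w 0.0438 t 28.55
 shift(now) [0.01 0.15 0.09] shift(after turn) [0.01 0.15 0.09] turn [-0.06  0.14  0.28]
```

Closing, then lifting.

servo_tool(plan=[[0,[0,0,0.1],[0,0,0]],[0,[0,0,0],[0,0,0]],[0,[0,0,0],[0,0,0]],[0,[0,0,0],[0,0,0]],[0,[0,0,0],[0,0,0]],[0,[0,0,0],[0,0,0]],[0,[0,0,0],[0,0,0]],[0,[0,0,0],[0,0,0]],[0,[0,0,-2],[0,0,0]],[0,[0,0,-3],[0,0,0]],[0,[0,0,-3],[0,0,0]],[0,[0,0,-3],[0,0,0]],[0,[0,0,-3],[0,0,0]],[0,[0,0,-3],[0,0,0]],[0,[0,0,-3],[0,0,0]],[0,[0,0,-3],[0,0,0]],[0,[0,0,-2],[0,0,0]],[0,[0,0,0],[0,0,0]]], force=45)

```text
time_s: 30.05
tool_pos: [0.6131, 0.1863, 0.2663]
tool_rot: [-180.0, -0.1, -168.5]
force: [0.2, 0.7, 0.2]
grip_width: 0.0007
```

Run:
```python
from h import *
st();to([.529,-.137,.2],[180,0,-168.9])
```

```text
{'time_s': 30.05, 'qpos': [21.095, 25.05, -56.549, 76.783, 20.688, 88.962, 68.26], 'tool_pos': [0.613, 0.186, 0.266], 'tool_rot': [-179.962, -0.106, -168.502], 'force': [0.176, 0.657, 0.247], 'wrist_torque': [0.224, -0.109, -0.014], 'grip_width': 0.001}
pos [0.6131 0.1863 0.2663] rpy [-1.800e+02 -1.000e-01 -1.685e+02] F [0.2 0.7 0.2] w 0.0007 t 30.05
 shift(now) [ 14.68 -30.     6.67] shift(after turn) [ 14.48 -30.11   6.63] turn [-0.04 -0.11  0.4 ]
```

Run:
```python
from h import *
c=cam("wrist","w5.png");print(proj(c,[.6156,.1874,.014]))
cv2.imwrite("pics/w5c.png",c["image"][60:400])
```

```text
[313.97710333 196.3504685 ]
```

View pics/w5c.png

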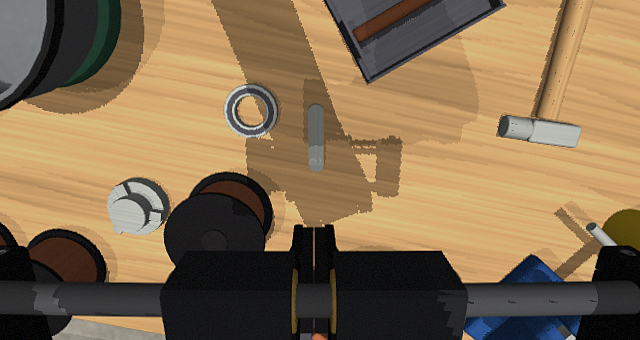

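servo_tool(plan=[[0.5,[-0.3,0,2],[0,0,0]],[0.5,[0,-0.1,2.8],[0,0,0]],[0.5,[0,-0.1,2.8],[0,0,0]],[0.5,[0,-0.1,2.8],[0,0,0]],[0.5,[0,-0.1,2.8],[0,0,0]],[0.5,[0,-0.1,2.8],[0,0,0]],[0.5,[0,-0.1,2.8],[0,0,0]],[0.5,[0,-0.1,2.5],[0,0,0]],[0.5,[0,-0.1,1.5],[0,0,0]],[0.5,[0,0,0],[0,0,0]],[0.5,[0,0,0],[0,0,0]]], force=30)

```text
time_s: 31.02
tool_pos: [0.6069, 0.1755, 0.0131]
tool_rot: [-179.9, -1.1, -168.3]
force: [-0.1, 0.2, 1.3]
grip_width: 0.0432
```

Run:
```python
from h import *
to([.6156,.188,.0],[180,0,-168.9])
```

```text
pos [0.6069 0.1755 0.0131] rpy [-179.9   -1.1 -168.3] F [-0.1  0.2  1.3] w 0.0432 t 31.0167
 shift(now) [-1.13  1.05  1.29] shift(after turn) [-1.1   1.06  1.31] turn [-0.11 -1.09  0.61]
```

servo_tool(plan=[[0.5,[0,0,-2],[0,-1.1,0.6]],[0.5,[-1,0.9,0],[0,0,0]],[0.5,[0,0,0],[0,0,0]],[0.5,[0,0,0],[0,0,0]]])

```text
time_s: 31.35
tool_pos: [0.6145, 0.1862, 0.0343]
tool_rot: [-179.9, -0.1, -168.9]
force: [-0.6, -0.5, 0.9]
grip_width: 0.0435
```

Run:
```python
from h import *
to([.6156,.188,.0],[180,0,-168.9])
c=cam("wrist","w6.png");print(proj(c,[.6156,.188,.014]))
```

```text
pos [0.6145 0.1862 0.0343] rpy [-1.799e+02 -1.000e-01 -1.689e+02] F [-0.6 -0.5  0.9] w 0.0435 t 31.35
 shift(now) [-0.14  0.16  3.43] shift(after turn) [-0.14  0.15  3.43] turn [-0.09 -0.06 -0.03]
[316.22077483 271.45492434]
```

servo_tool(plan=[[0.5,[-0.1,0.1,1],[0,0,0]],[0.5,[0,0,1],[0,0,0]],[0.5,[0,0,0.8],[0,0,0]],[0.5,[0,0,0.4],[0,0,0]],[0.5,[0,0,0],[0,0,0]]])

```text
time_s: 31.82
tool_pos: [0.6146, 0.1861, -0.0012]
tool_rot: [-179.8, -0.1, -169.0]
force: [-0.2, 1.2, -0.3]
grip_width: 0.0438
```

Run:
```python
from h import *
to([.6156,.188,.0],[180,0,-168.9])
```

```text
pos [ 0.6146  0.1861 -0.0012] rpy [-1.798e+02 -1.000e-01 -1.690e+02] F [-0.2  1.2 -0.3] w 0.0438 t 31.8167
 shift(now) [-0.13  0.16 -0.12] shift(after turn) [-0.13  0.16 -0.12] turn [-0.15 -0.09 -0.05]
```

servo_tool(plan=[[0.1,[0,0.1,0],[0,0,0]],[0.1,[0,0,0],[0,0,0]],[0.1,[0,0,0],[0,0,0]],[0.1,[0,0,0],[0,0,0]],[0.1,[0,0,0],[0,0,0]],[0.1,[0,0,0],[0,0,0]],[0.1,[0,0,0],[0,0,0]],[0.1,[0,0,0],[0,0,0]]])

```text
time_s: 32.48
tool_pos: [0.6144, 0.1871, -0.0013]
tool_rot: [-179.9, -0.1, -169.0]
force: [0.0, 0.2, -0.8]
grip_width: 0.0098
```

Run:
```python
from h import *
st()
```

```text
{'time_s': 32.483, 'qpos': [17.788, 36.526, -49.625, 94.403, 30.517, 63.669, 60.72], 'tool_pos': [0.614, 0.187, -0.001], 'tool_rot': [-179.86, -0.11, -168.963], 'force': [0.037, 0.226, -0.798], 'wrist_torque': [0.068, -0.139, -0.023], 'grip_width': 0.01}
```

Run:
```python
from h import *
c=cam("wrist","w7.png");print(proj(c,[.6156,.188,.014]),proj(c,[.6144,.1871,0]))
d=cam("scene","s7.png");print(proj(d,[.6156,.188,.014]))
cv2.imwrite("pics/w7c.png",np.hstack([cv2.resize(c["image"],(400,300)),d["image"][250:400,280:480].repeat(2,0).repeat(2,1)]))
```

```text
[314.86834453 298.71301311] [313.60046486 284.59419643]
[342.85433532 341.16066275]
```

View pics/w7c.png

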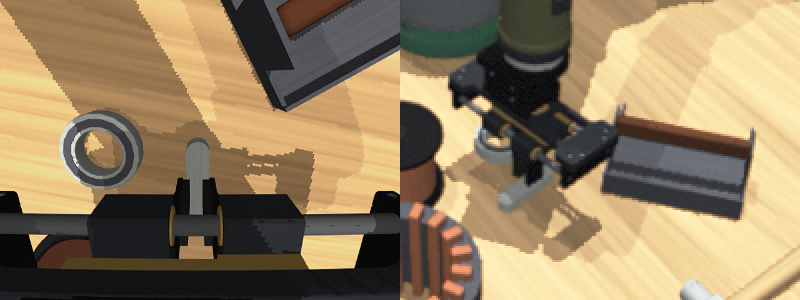

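servo_tool(plan=[[0.1,[0,0,0.2],[0,0,0]],[0.1,[0,0,0],[0,0,0]],[0.1,[0,0,0.2],[0,0,0]],[0.1,[0,0,0],[0,0,0]]])

```text
time_s: 32.92
tool_pos: [0.6144, 0.187, -0.0057]
tool_rot: [-179.9, -0.1, -169.0]
force: [-0.1, 0.0, -0.1]
grip_width: 0.0088
```

Run:
```python
from h import *
st()
c=load("w7.png")
o=env.get_obs();R=rot(o)
p=np.array([.6144,.1871,-.0013])
for z in(0,-.014,-.019): print(z,[proj(c,p+R@[sx*.0095,sy*.005,z]).round(0).tolist() for sx in(1,-1) for sy in (1,-1)])
cv2.imwrite("pics/w7d.png",np.hstack([cv2.resize(c["image"][200:340,240:400],None,fx=3.5,fy=3.5,interpolation=cv2.INTER_CUBIC)]))
```

```text
{'time_s': 32.917, 'qpos': [17.659, 36.798, -49.43, 94.562, 30.753, 63.293, 60.565], 'tool_pos': [0.614, 0.187, -0.006], 'tool_rot': [-179.853, -0.11, -168.966], 'force': [-0.132, 0.012, -0.071], 'wrist_torque': [0.114, -0.11, 0.071], 'grip_width': 0.009}
0 [[323.0, 267.0], [304.0, 267.0], [323.0, 300.0], [304.0, 300.0]]
-0.014 [[324.0, 278.0], [304.0, 278.0], [323.0, 312.0], [304.0, 312.0]]
-0.019 [[324.0, 282.0], [303.0, 282.0], [324.0, 317.0], [304.0, 317.0]]
```

View pics/w7d.png

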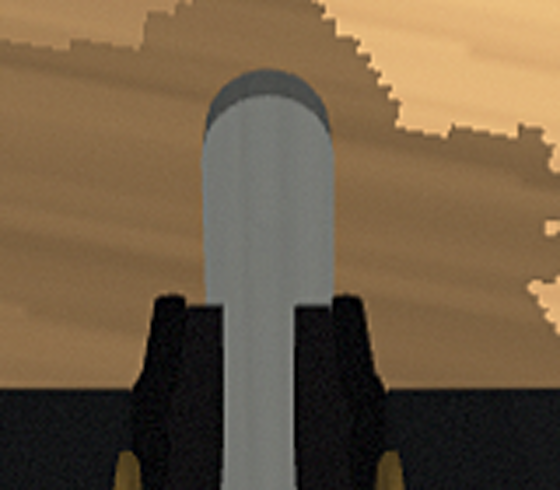

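servo_tool(plan=[[0.1,[0,0,-1.5],[0,0,0]],[0.1,[0,0,-1],[0,0,0]],[0.45,[0,0,0],[0,0,0]],[0.45,[0,0,0],[0,0,0]],[0.45,[0,0,0],[0,0,0]],[0.45,[0,0,0],[0,0,0]],[0.45,[0,0,0],[0,0,0]],[0.45,[0,0,0],[0,0,0]]])

```text
time_s: 33.58
tool_pos: [0.6151, 0.1874, 0.0232]
tool_rot: [-179.9, -0.0, -169.0]
force: [-0.9, 0.3, -0.3]
grip_width: 0.0368
```

Run:
```python
from h import *
st();to([.6156,.188,-.01],[180,0,-168.9])
c=load("w7.png")
for h in(0,.01,.02):
  print(h,proj(c,[.5764,.1803,.014-h]))
print("obs",316.6,227)
```

```text
{'time_s': 33.583, 'qpos': [18.455, 34.999, -50.624, 93.473, 29.267, 65.688, 61.532], 'tool_pos': [0.615, 0.187, 0.023], 'tool_rot': [-179.856, -0.002, -168.965], 'force': [-0.904, 0.344, -0.301], 'wrist_torque': [0.114, -0.11, -0.002], 'grip_width': 0.037}
pos [0.6151 0.1874 0.0232] rpy [-179.9   -0.  -169. ] F [-0.9  0.3 -0.3] w 0.0368 t 33.5833
 shift(now) [-0.06  0.05  3.32] shift(after turn) [-0.06  0.04  3.32] turn [-0.14 -0.   -0.07]
0 [314.98230679 221.5077052 ]
0.01 [314.93649918 216.25444788]
0.02 [314.89509917 211.50925133]
obs 316.6 227
```

servo_tool(plan=[[0.45,[0,0.1,1],[0,0,0]],[0.45,[0,0,1],[0,0,0]],[0.45,[0,0,0.8],[0,0,0]],[0.45,[0,0,0.2],[0,0,0]],[0.45,[0,0,0.2],[0,0,0]],[0.45,[0,0,0],[0,0,0]]])

```text
time_s: 34.08
tool_pos: [0.613, 0.1878, -0.0149]
tool_rot: [-179.8, -0.2, -168.9]
force: [0.6, 0.3, -0.0]
grip_width: 0.0391
```

Run:
```python
from h import *
st();to([.6156,.188,-.015],[180,0,-168.9])
```

```text
{'time_s': 34.083, 'qpos': [17.311, 37.393, -49.056, 94.892, 31.2, 62.629, 60.185], 'tool_pos': [0.613, 0.188, -0.015], 'tool_rot': [-179.848, -0.249, -168.941], 'force': [0.603, 0.268, -0.011], 'wrist_torque': [0.144, -0.167, 0.01], 'grip_width': 0.039}
pos [ 0.613   0.1878 -0.0149] rpy [-179.8   -0.2 -168.9] F [ 0.6  0.3 -0. ] w 0.0391 t 34.0833
 shift(now) [-0.26 -0.03  0.01] shift(after turn) [-0.26 -0.03  0.01] turn [-0.15 -0.25 -0.04]
```

servo_tool(plan=[[0,[0,0,0.1],[0,0,0]],[0,[0,0,0],[0,0,0]],[0,[0,0,0],[0,0,0]],[0,[0,0,0],[0,0,0]],[0,[0,0,0],[0,0,0]],[0,[0,0,0],[0,0,0]],[0,[0,0,0],[0,0,0]],[0,[0,0,0],[0,0,0]]], force=40)

```text
time_s: 34.75
tool_pos: [0.6132, 0.1878, -0.0157]
tool_rot: [-179.8, -0.2, -169.0]
force: [-0.1, -0.7, -1.7]
grip_width: 0.0173
```

servo_tool(plan=[[0,[0,0,-1],[0,0,0]],[0,[0,0,-2],[0,0,0]],[0,[0,0,-3],[0,0,0]],[0,[0,0,-3],[0,0,0]],[0,[0,0,-3],[0,0,0]],[0,[0,0,-3],[0,0,0]],[0,[0,0,-3],[0,0,0]],[0,[0,0,-3],[0,0,0]],[0,[0,0,-3],[0,0,0]],[0,[0,0,-2],[0,0,0]],[0,[0,0,0],[0,0,0]]])

```text
time_s: 35.67
tool_pos: [0.6106, 0.1894, 0.2609]
tool_rot: [-179.9, -0.4, -168.7]
force: [-0.3, 0.4, -1.2]
grip_width: 0.0174
```

Run:
```python
from h import *
st();to([.529,-.137,.25],[180,0,-168.9])
```

```text
{'time_s': 35.667, 'qpos': [20.686, 25.23, -56.434, 77.189, 20.771, 88.788, 67.592], 'tool_pos': [0.611, 0.189, 0.261], 'tool_rot': [-179.863, -0.444, -168.72], 'force': [-0.346, 0.419, -1.242], 'wrist_torque': [0.168, -0.185, 0.014], 'grip_width': 0.017}
pos [0.6106 0.1894 0.2609] rpy [-179.9   -0.4 -168.7] F [-0.3  0.4 -1.2] w 0.0174 t 35.6667
 shift(now) [ 14.37 -30.41   1.28] shift(after turn) [ 14.29 -30.45   1.09] turn [-0.14 -0.44  0.18]
```

servo_tool(plan=[[0,[0.8,-1.5,0],[0,0,0]],[0,[1.1,-2.4,0],[0,0,0]],[0,[1.1,-2.4,0],[0,0,0]],[0,[1.1,-2.4,0],[0,0,0]],[0,[1.1,-2.4,0],[0,0,0]],[0,[1.1,-2.4,0],[0,0,0]],[0,[1.1,-2.4,0],[0,0,0]],[0,[1.1,-2.4,0],[0,0,0]],[0,[1.1,-2.4,0],[0,0,0]],[0,[1.1,-2.4,0],[0,0,0]],[0,[1.1,-2.4,0],[0,0,0]],[0,[1.1,-2.4,0],[0,0,0]],[0,[1.1,-2.2,0],[0,0,0]],[0,[0,0,0],[0,0,0]],[0,[0,0,0],[0,0,0]]])

```text
time_s: 36.92
tool_pos: [0.5208, -0.1428, 0.2537]
tool_rot: [179.9, -1.0, -168.1]
force: [-0.3, 0.7, -2.2]
grip_width: 0.0177
```

Run:
```python
from h import *
st();to([.529,-.137,.11],[180,0,-168.9])
```

```text
{'time_s': 36.917, 'qpos': [59.954, 9.153, -52.712, 91.582, 7.525, 83.934, 108.535], 'tool_pos': [0.521, -0.143, 0.254], 'tool_rot': [179.857, -1.042, -168.127], 'force': [-0.337, 0.667, -2.243], 'wrist_torque': [0.155, -0.115, -0.006], 'grip_width': 0.018}
pos [ 0.5208 -0.1428  0.2537] rpy [ 179.9   -1.  -168.1] F [-0.3  0.7 -2.2] w 0.0177 t 36.9167
 shift(now) [-1.18  0.36 14.35] shift(after turn) [-0.91  0.41 14.37] turn [ 0.14 -1.04  0.77]
```

servo_tool(plan=[[0,[-0.9,0.4,1.5],[0,-1,0]],[0,[0,0,2],[0,0,0]],[0,[0,0,2],[0,0,0]],[0,[0,0,2],[0,0,0]],[0,[0,0,2],[0,0,0]],[0,[0,0,1.5],[0,0,0]],[0,[0,0,1],[0,0,0]],[0,[0,0,0],[0,0,0]]])

```text
time_s: 37.58
tool_pos: [0.5282, -0.1279, 0.1268]
tool_rot: [179.7, -0.0, -167.6]
force: [-0.3, -0.1, -1.9]
grip_width: 0.0169
```

Run:
```python
from h import *
st();to([.529,-.137,.11],[180,0,-168.9])
```

```text
{'time_s': 37.583, 'qpos': [57.185, 14.365, -52.215, 102.144, 11.837, 69.443, 104.046], 'tool_pos': [0.528, -0.128, 0.127], 'tool_rot': [179.748, -0.016, -167.582], 'force': [-0.305, -0.148, -1.925], 'wrist_torque': [0.191, -0.078, -0.023], 'grip_width': 0.017}
pos [ 0.5282 -0.1279  0.1268] rpy [ 179.7   -0.  -167.6] F [-0.3 -0.1 -1.9] w 0.0169 t 37.5833
 shift(now) [ 0.12 -0.91  1.68] shift(after turn) [ 0.1  -0.91  1.68] turn [ 0.25 -0.02  1.32]
```

servo_tool(plan=[[0,[0,-0.9,0.8],[0,0,0]],[0,[0,0,0],[0,0,0]],[0.5,[0,0,0],[0,0,0]],[0.5,[0,0,0],[0,0,0]],[0.5,[0,0,0],[0,0,0]],[0.5,[0,0,0],[0,0,0]],[0.5,[0,0,-2],[0,0,0]],[0.5,[0,0,-3],[0,0,0]],[0.5,[0,0,-3],[0,0,0]],[0.5,[0,0,-3],[0,0,0]],[0.5,[0,0,-3],[0,0,0]],[0.5,[0,0,-3],[0,0,0]],[0.5,[0,0,-3],[0,0,0]],[0.5,[0,0,-3],[0,0,0]],[0.5,[0,0,0],[0,0,0]]])

```text
time_s: 38.83
tool_pos: [0.532, -0.1362, 0.3665]
tool_rot: [-179.9, 0.5, -167.4]
force: [0.8, 0.6, -0.2]
grip_width: 0.0433
```

Run:
```python
from h import *
st()
a=np.radians(144.5+85.0)
h=np.array([.6642,-.2376])+.25*np.array([np.cos(a),np.sin(a)]);print(h)
to([h[0],h[1],.33],[180,0,49.5])
```

```text
{'time_s': 38.833, 'qpos': [59.111, 8.492, -53.55, 79.465, 6.811, 94.911, 109.077], 'tool_pos': [0.532, -0.136, 0.366], 'tool_rot': [-179.872, 0.501, -167.434], 'force': [0.823, 0.551, -0.202], 'wrist_torque': [0.154, -0.176, 0.029], 'grip_width': 0.043}
[ 0.50183799 -0.42770149]
pos [ 0.532  -0.1362  0.3665] rpy [-179.9    0.5 -167.4] F [ 0.8  0.6 -0.2] w 0.0433 t 38.8333
 shift(now) [  9.32 -27.79   3.63] shift(after turn) [-24.13  16.64   3.65] turn [  0.57   0.37 143.06]
```

servo_tool(plan=[[0.6,[0,0,0],[0,0,7]],[0.6,[0,0,0],[0,0,7]],[0.6,[0,0,0],[0,0,7]],[0.6,[0,0,0],[0,0,7]],[0.6,[0,0,0],[0,0,7]],[0.6,[0,0,0],[0,0,7]],[0.6,[0,0,0],[0,0,7]],[0.6,[0,0,0],[0,0,7]],[0.6,[0,0,0],[0,0,7]],[0.6,[0,0,0],[0,0,7]],[0.6,[0,0,0],[0,0,7]],[0.6,[0,0,0],[0,0,7]],[0.6,[0,0,0],[0,0,7]],[0.6,[0,0,0],[0,0,7]],[0.6,[0,0,0],[0,0,7]],[0.6,[0,0,0],[0,0,7]],[0.6,[0,0,0],[0,0,7]],[0.6,[0,0,0],[0,0,7]],[0.6,[0,0,0],[0,0,5]],[0.6,[0,0,0],[0,0,0]]])

```text
time_s: 40.5
tool_pos: [0.5356, -0.1324, 0.376]
tool_rot: [178.3, -0.4, 58.1]
force: [-0.0, 0.4, 0.4]
grip_width: 0.0524
```

Run:
```python
from h import *
st()
to([.504,-.425,.33],[180,0,49.5])
```

```text
{'time_s': 40.5, 'qpos': [50.166, 6.122, -42.991, 79.355, 4.563, 94.391, -24.037], 'tool_pos': [0.536, -0.132, 0.376], 'tool_rot': [178.252, -0.378, 58.147], 'force': [-0.041, 0.42, 0.391], 'wrist_torque': [-0.028, -0.059, -0.001], 'grip_width': 0.052}
pos [ 0.5356 -0.1324  0.376 ] rpy [178.3  -0.4  58.1] F [-0.   0.4  0.4] w 0.0524 t 40.5
 shift(now) [-26.55  12.62   4.81] shift(after turn) [-24.3  16.6   4.6] turn [ 1.72 -0.51  8.64]
```

servo_tool(plan=[[0.6,[0,0,0],[1.7,-0.5,4]],[0.6,[0,0,0],[0,0,3.5]],[0.6,[-2.1,1.4,0.2],[0,0,0]],[0.6,[-2.1,1.4,0.2],[0,0,0]],[0.6,[-2.1,1.4,0.2],[0,0,0]],[0.6,[-2.1,1.4,0.2],[0,0,0]],[0.6,[-2.1,1.4,0.2],[0,0,0]],[0.6,[-2.1,1.4,0.2],[0,0,0]],[0.6,[-2.1,1.4,0.2],[0,0,0]],[0.6,[-2.1,1.4,0.2],[0,0,0]],[0.6,[-2.1,1.4,0.2],[0,0,0]],[0.6,[-2.1,1.4,0.2],[0,0,0]],[0.6,[-2.1,1.4,0.2],[0,0,0]],[0.6,[0,0,0],[0,0,0]],[0.6,[0,0,0],[0,0,0]]])

```text
time_s: 41.75
tool_pos: [0.5141, -0.4182, 0.356]
tool_rot: [179.5, 0.0, 53.2]
force: [0.5, 0.6, -0.5]
grip_width: 0.0525
```

Run:
```python
from h import *
st()
to([.504,-.425,.21],[180,0,49.5])
c=cam("top","top8.png");w=cam("wrist","w8.png");print("handle pred",proj(w,[.5018,-.4277,.244]))
im=c["image"]
def fit(x,h): return cv2.resize(x,None,fx=h/x.shape[0],fy=h/x.shape[0],interpolation=cv2.INTER_CUBIC)
cv2.imwrite("pics/v8.png",np.hstack([fit(im[195:345,325:445],375),fit(w["image"][60:460,100:500],375)]))
```

```text
{'time_s': 41.75, 'qpos': [59.931, 21.704, -34.143, 64.095, 12.176, 97.047, -7.468], 'tool_pos': [0.514, -0.418, 0.356], 'tool_rot': [179.535, 0.03, 53.201], 'force': [0.471, 0.614, -0.517], 'wrist_torque': [0.02, -0.107, -0.022], 'grip_width': 0.053}
pos [ 0.5141 -0.4182  0.356 ] rpy [179.5   0.   53.2] F [ 0.5  0.6 -0.5] w 0.0525 t 41.75
 shift(now) [-1.15 -0.52 14.59] shift(after turn) [-1.18 -0.33 14.6 ] turn [0.47 0.02 3.7 ]
handle pred [307.31694891 242.1577356 ]
```

View pics/v8.png

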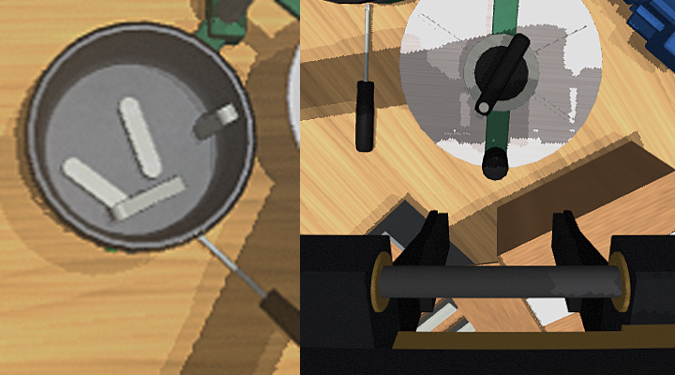

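servo_tool(plan=[[0.6,[-1.1,-0.4,1],[0.5,0,3.7]],[0.6,[0,0,2.5],[0,0,0]],[0.6,[0,0,2.5],[0,0,0]],[0.6,[0,0,2.5],[0,0,0]],[0.6,[0,0,1],[0,0,0]],[0.6,[0,0,0],[0,0,0]]])

```text
time_s: 42.35
tool_pos: [0.5086, -0.4166, 0.263]
tool_rot: [179.6, -0.1, 50.2]
force: [0.6, -0.1, 0.2]
grip_width: 0.052
```

Run:
```python
from h import *
to([.504,-.425,.202],[180,0,49.5])
```

```text
pos [ 0.5086 -0.4166  0.263 ] rpy [ 1.796e+02 -1.000e-01  5.020e+01] F [ 0.6 -0.1  0.2] w 0.052 t 42.35
 shift(now) [-0.95  0.13  6.1 ] shift(after turn) [-0.94  0.19  6.1 ] turn [ 0.43 -0.05  0.74]
```

servo_tool(plan=[[0.6,[-1,0.2,1.2],[0.4,0,0.7]],[0.6,[0,0,1.8],[0,0,0]],[0.6,[0,0,1.6],[0,0,0]],[0.6,[0,0,0.8],[0,0,0]],[0.6,[0,0,0],[0,0,0]]])

```text
time_s: 42.77
tool_pos: [0.5064, -0.4273, 0.2125]
tool_rot: [179.5, -0.0, 49.6]
force: [-0.1, 0.2, -0.9]
grip_width: 0.0522
```

Run:
```python
from h import *
to([.504,-.425,.202],[180,0,49.5])
```

```text
pos [ 0.5064 -0.4273  0.2125] rpy [179.5  -0.   49.6] F [-0.1  0.2 -0.9] w 0.0522 t 42.7667
 shift(now) [ 0.02 -0.34  1.05] shift(after turn) [ 0.02 -0.33  1.05] turn [ 0.5  -0.02  0.14]
```

servo_tool(plan=[[0,[0,-0.3,0.6],[0.4,0,0]],[0,[0,0,0.3],[0,0,0]],[0,[0,0,0],[0,0,0]],[0,[0,0,0],[0,0,0]],[0,[0,0,0],[0,0,0]],[0,[0,0,0],[0,0,0]],[0,[0,0,0],[0,0,0]],[0,[0,0,0],[0,0,0]],[0,[0,0,0],[0,0,0]]], force=12)

```text
time_s: 43.52
tool_pos: [0.505, -0.4267, 0.2065]
tool_rot: [179.7, 0.0, 49.6]
force: [-0.4, -0.7, -1.3]
grip_width: 0.0233
```

servo_tool(plan=[[0,[0,-1,0],[0,0,2.5]],[0,[0,-1.96,0],[0,0,4.5]],[0,[0,-1.96,0],[0,0,4.5]],[0,[0,-1.96,0],[0,0,4.5]],[0,[0,-1.96,0],[0,0,4.5]],[0,[0,-1.96,0],[0,0,4.5]],[0,[0,-1.96,0],[0,0,4.5]],[0,[0,-1.96,0],[0,0,4.5]],[0,[0,0,0],[0,0,0]]])

```text
time_s: 44.27
tool_pos: [0.4282, -0.3059, 0.2066]
tool_rot: [178.9, -1.1, 14.1]
force: [-0.8, 2.2, -3.5]
grip_width: 0.0233
```

```bash
python3 sw.py
```

```text
{'time_s': 44.267, 'qpos': [63.762, 3.385, -32.093, 100.288, 1.851, 75.348, -44.579], 'tool_pos': [0.428, -0.306, 0.207], 'tool_rot': [178.927, -1.05, 14.138], 'force': [-0.795, 2.171, -3.474], 'wrist_torque': [0.497, 0.309, 0.067], 'grip_width': 0.023}
r 0.24568025493842988 arm angle 196.1367780128179 swing 51.6367780128179 yaw should 16.1367780128179 14.138334753935553
```

servo_tool(plan=[[0,[0,-2.1,0],[0,0,3]],[0,[0,-2.1,0],[0,0,4.4]],[0,[0,-2.1,0],[0,0,4.4]],[0,[0,-2.1,0],[0,0,4.4]],[0,[0,-2.1,0],[0,0,4.4]],[0,[0,-2.1,0],[0,0,4.4]],[0,[0,-2.1,0],[0,0,4.4]],[0,[0,-2.1,0],[0,0,4.4]],[0,[0,-2.1,0],[0,0,4.4]],[0,[0,-1.2,0],[0,0,3]],[0,[0,0,0],[0,0,0]]])

```text
time_s: 45.18
tool_pos: [0.4504, -0.1173, 0.2067]
tool_rot: [179.0, -3.6, -29.2]
force: [1.2, 0.1, -4.0]
grip_width: 0.0236
```

```bash
python3 sw.py
```

```text
{'time_s': 45.183, 'qpos': [58.546, -7.816, -44.466, 108.623, -3.669, 73.792, -104.135], 'tool_pos': [0.45, -0.117, 0.207], 'tool_rot': [178.953, -3.596, -29.224], 'force': [1.167, 0.08, -4.025], 'wrist_torque': [0.368, -0.341, -0.019], 'grip_width': 0.024}
r 0.24536351114609412 arm angle 150.63599062388082 swing 6.135990623880815 yaw should -29.364009376119185 -29.22355400642777
```

servo_tool(plan=[[0,[0,-0.7,0],[0,0,1.5]],[0,[0,-0.7,0],[0,0,1.5]],[0,[0,-0.7,0],[0,0,1.5]],[0,[0,-0.5,0],[0,0,1]]])

```text
time_s: 45.52
tool_pos: [0.4611, -0.0997, 0.2067]
tool_rot: [178.8, -3.6, -34.7]
force: [-1.6, -0.7, -0.6]
grip_width: 0.0235
```

```bash
python3 sw.py
```

```text
{'time_s': 45.517, 'qpos': [57.942, -6.495, -47.109, 107.59, -2.333, 73.997, -113.202], 'tool_pos': [0.461, -0.1, 0.207], 'tool_rot': [178.849, -3.62, -34.652], 'force': [-1.618, -0.663, -0.615], 'wrist_torque': [-0.086, 0.417, -0.016], 'grip_width': 0.024}
r 0.24548194643847915 arm angle 145.83044529294628 swing 1.3304452929462798 yaw should -34.16955470705372 -34.652107362980615
```

Pressing gently the last bit to the stop.

servo_tool(plan=[[0,[0,-0.5,0],[0,0,0.5]],[0,[0,-0.5,0],[0,0,0]],[0,[0,-0.5,0],[0,0,0]]])

```text
time_s: 45.77
tool_pos: [0.4678, -0.0901, 0.2066]
tool_rot: [178.6, -3.5, -35.2]
force: [-4.5, -1.5, -0.1]
grip_width: 0.023
```

```bash
python3 sw.py
```

```text
{'time_s': 45.767, 'qpos': [57.339, -5.347, -48.476, 106.796, -1.273, 74.235, -116.011], 'tool_pos': [0.468, -0.09, 0.207], 'tool_rot': [178.627, -3.489, -35.187], 'force': [-4.535, -1.476, -0.089], 'wrist_torque': [-0.099, 0.838, -0.232], 'grip_width': 0.023}
r 0.24563114587478305 arm angle 143.0967133573297 swing -1.4032866426703094 yaw should -36.90328664267031 -35.187233147599024
```

servo_tool(plan=[[0,[0,-0.5,0],[0,0,0.5]],[0,[0,-0.5,0],[0,0,0.5]],[0,[0,-0.5,0],[0,0,0.5]]])

```text
time_s: 46.02
tool_pos: [0.4698, -0.0874, 0.2063]
tool_rot: [177.5, -3.3, -37.0]
force: [-11.5, -8.6, 6.4]
grip_width: 0.0235
```

```bash
python3 sw.py
```

```text
{'time_s': 46.017, 'qpos': [56.838, -4.055, -49.751, 105.99, 0.716, 75.018, -120.165], 'tool_pos': [0.47, -0.087, 0.206], 'tool_rot': [177.525, -3.289, -37.032], 'force': [-11.532, -8.6, 6.434], 'wrist_torque': [-1.752, 2.561, -0.133], 'grip_width': 0.024}
r 0.2457222997415484 arm angle 142.30803693440288 swing -2.191963065597122 yaw should -37.69196306559712 -37.032470539247
```

servo_tool(plan=[[0,[0,0,0],[0,0,0]],[0.5,[0,0,0],[0,0,0]],[0.5,[0,0,0],[0,0,0]],[0.5,[0,0,0],[0,0,0]],[0.5,[0,0,0],[0,0,0]],[0.5,[0,0,0],[0,0,0]],[0.5,[0,0,-2],[0,0,0]],[0.5,[0,0,-3],[0,0,0]],[0.5,[0,0,-3],[0,0,0]],[0.5,[0,0,-3],[0,0,0]],[0.5,[0,0,-1],[0,0,0]],[0.5,[0,0,0],[0,0,0]]])

```text
time_s: 47.02
tool_pos: [0.4699, -0.0749, 0.3308]
tool_rot: [177.9, -3.4, -36.7]
force: [-0.2, -0.4, -0.4]
grip_width: 0.0435
```

servo_tool(plan=[[0.5,[0,0,0],[0,0,-7]],[0.5,[0,0,0],[0,0,-7]],[0.5,[0,0,0],[0,0,-7]],[0.5,[0,0,0],[0,0,-7]],[0.5,[0,0,0],[0,0,-7]],[0.5,[0,0,0],[0,0,-7]],[0.5,[0,0,0],[0,0,-7]],[0.5,[0,0,0],[0,0,-7]],[0.5,[0,0,0],[0,0,-7]],[0.5,[0,0,0],[0,0,-7]],[0.5,[0,0,0],[0,0,-7]],[0.5,[0,0,0],[0,0,-7]],[0.5,[0,0,0],[0,0,-7]],[0.5,[0,0,0],[0,0,-7]],[0.5,[0,0,0],[0,0,-7]],[0.5,[0,0,0],[0,0,-7]],[0.5,[0,0,0],[0,0,-7]],[0.5,[0,0,0],[0,0,-7]],[0.5,[0,0,0],[0,0,-7]],[0.5,[0,0,0],[0,0,-7]]])

```text
time_s: 48.68
tool_pos: [0.4625, -0.0721, 0.3006]
tool_rot: [-179.0, 2.8, 106.6]
force: [0.6, -0.2, 0.4]
grip_width: 0.0435
```

Run:
```python
from h import *
st();to([.529,-.135,.31],[180,0,117])
c=cam("top","top9.png");s=cam("scene","s9.png")
```

```text
{'time_s': 48.683, 'qpos': [45.689, -5.773, -38.881, 97.021, -0.632, 87.234, 23.545], 'tool_pos': [0.462, -0.072, 0.301], 'tool_rot': [-179.031, 2.837, 106.597], 'force': [0.552, -0.195, 0.417], 'wrist_torque': [0.074, -0.135, 0.01], 'grip_width': 0.043}
pos [ 0.4625 -0.0721  0.3006] rpy [-179.     2.8  106.6] F [ 0.6 -0.2  0.4] w 0.0435 t 48.6833
 shift(now) [-7.97  4.57 -0.62] shift(after turn) [-8.63  3.07 -0.94] turn [ -1.22   2.74 -10.42]
```

servo_tool(plan=[[0.5,[0,0,0],[-1.2,2.7,-5]],[0.5,[0,0,0],[0,0,-5]],[0.5,[-1.5,0.5,-0.3],[0,0,0]],[0.5,[-2.2,0.8,-0.3],[0,0,0]],[0.5,[-2.2,0.8,-0.3],[0,0,0]],[0.5,[-2,0.8,-0.3],[0,0,0]],[0.5,[-0.5,0.2,0],[0,0,0]],[0.5,[0,0,0],[0,0,0]],[0.5,[0,0,0],[0,0,0]]])

```text
time_s: 49.53
tool_pos: [0.527, -0.1341, 0.3047]
tool_rot: [-179.8, -0.4, 115.0]
force: [-0.1, -0.4, 0.4]
grip_width: 0.0436
```

Run:
```python
from h import *
st();to([.529,-.135,.31],[180,0,117])
w=cam("wrist","w10.png");print("knob pred",proj(w,[.529,-.135,.248]))
e=np.array([np.cos(np.radians(117)),np.sin(np.radians(117)),0])*.036
print(proj(w,np.array([.529,-.135,.248])+e),proj(w,np.array([.529,-.135,.248])-e))
cv2.imwrite("pics/w10c.png",cv2.resize(w["image"][130:355,170:470],None,fx=2.6667,fy=2.6667,interpolation=cv2.INTER_CUBIC))
```

```text
{'time_s': 49.533, 'qpos': [45.46, 6.176, -36.721, 86.855, 3.486, 88.56, 33.761], 'tool_pos': [0.527, -0.134, 0.305], 'tool_rot': [-179.807, -0.375, 114.972], 'force': [-0.105, -0.354, 0.376], 'wrist_torque': [0.018, -0.151, 0.003], 'grip_width': 0.044}
pos [ 0.527  -0.1341  0.3047] rpy [-179.8   -0.4  115. ] F [-0.1 -0.4  0.4] w 0.0436 t 49.5333
 shift(now) [-0.16  0.14 -0.53] shift(after turn) [-0.17  0.14 -0.53] turn [-0.19 -0.38 -2.03]
knob pred [316.03455872 251.15008552]
[314.27651631 198.98649372] [317.64775936 299.10428316]
```

View pics/w10c.png

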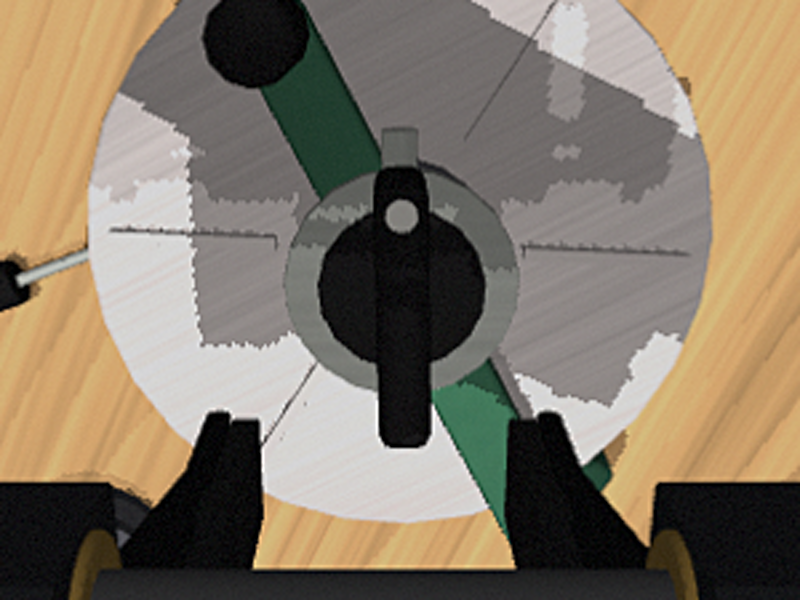

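servo_tool(plan=[[0.5,[0.2,0.45,0.5],[0,0,-1]],[0.5,[0,0,1.8],[0,0,0]],[0.5,[0,0,1.8],[0,0,0]],[0.5,[0,0,1.5],[0,0,0]],[0.5,[0,0,0.5],[0,0,0]],[0.5,[0,0,0],[0,0,0]]])

```text
time_s: 50.08
tool_pos: [0.5279, -0.1229, 0.2418]
tool_rot: [-179.8, -0.2, 116.4]
force: [-0.3, -0.4, 0.3]
grip_width: 0.0437
```

Run:
```python
from h import *
to([.5305,-.1305,.206],[180,0,116])
```

```text
pos [ 0.5279 -0.1229  0.2418] rpy [-179.8   -0.2  116.4] F [-0.3 -0.4  0.3] w 0.0437 t 50.0833
 shift(now) [-0.81 -0.09  3.58] shift(after turn) [-0.8  -0.1   3.58] turn [-0.18 -0.18  0.45]
```

servo_tool(plan=[[0.5,[-0.8,-0.1,0.3],[0,0,0.4]],[0.5,[-0.1,0,1.2],[0,0,0]],[0.5,[0,0,1.1],[0,0,0]],[0.5,[0,0,0.4],[0,0,0]],[0.5,[0,0,0],[0,0,0]]])

```text
time_s: 50.5
tool_pos: [0.5321, -0.1314, 0.2113]
tool_rot: [-180.0, 0.0, 116.1]
force: [-1.0, 0.1, -0.2]
grip_width: 0.0434
```

Run:
```python
from h import *
to([.5305,-.1305,.206],[180,0,116])
```

```text
pos [ 0.5321 -0.1314  0.2113] rpy [-180.     0.   116.1] F [-1.   0.1 -0.2] w 0.0434 t 50.5
 shift(now) [ 0.15 -0.1   0.53] shift(after turn) [ 0.15 -0.11  0.53] turn [-0.04  0.01  0.07]
```

servo_tool(plan=[[0.5,[0.1,-0.1,0.3],[0,0,0]],[0,[0,0,0],[0,0,0]],[0,[0,0,0],[0,0,0]],[0,[0,0,0],[0,0,0]],[0,[0,0,0],[0,0,0]],[0,[0,0,0],[0,0,0]],[0,[0,0,0],[0,0,0]],[0,[0,0,0],[0,0,0]],[0,[0,0,0],[0,0,0]]], force=35)

```text
time_s: 51.25
tool_pos: [0.531, -0.131, 0.2089]
tool_rot: [180.0, 0.0, 116.1]
force: [-0.2, -0.8, 0.6]
grip_width: 0.0139
```

Run:
```python
from h import *
st()
```

```text
{'time_s': 51.25, 'qpos': [44.991, 8.035, -37.015, 95.989, 4.975, 77.603, 33.237], 'tool_pos': [0.531, -0.131, 0.209], 'tool_rot': [180.0, 0.039, 116.058], 'force': [-0.194, -0.801, 0.641], 'wrist_torque': [0.005, -0.159, -0.092], 'grip_width': 0.014}
```

servo_tool(plan=[[0,[0,0,0.02],[0,0,3]],[0,[0,0,0.02],[0,0,5]],[0,[0,0,0.02],[0,0,5]],[0,[0,0,0.02],[0,0,5]],[0,[0,0,0.02],[0,0,5]],[0,[0,0,0.02],[0,0,5]],[0,[0,0,0.02],[0,0,5]],[0,[0,0,0.02],[0,0,5]]])

```text
time_s: 51.92
tool_pos: [0.5333, -0.1308, 0.2075]
tool_rot: [179.7, -0.0, 76.4]
force: [1.0, 0.2, -1.2]
grip_width: 0.0134
```

```bash
cat > kn.py <<'E'
from h import *
o=env.get_obs();R=rot(o);print("pos",np.round(o["tool_pos"],4),"rpy",np.round(o["tool_rot"],1),"turned",(116.06-o["tool_rot"][2]),"F",np.round(o["force"],1),"T",np.round(o["wrist_torque"],3),"q",np.round(o["qpos"],0),"w",o["grip_width"],"t",o["time_s"])
to([.531,-.131,o["tool_pos"][2]],[180,0,o["tool_rot"][2]])
E
python3 kn.py
```

```text
pos [ 0.5333 -0.1308  0.2075] rpy [179.7  -0.   76.4] turned 39.64542715639416 F [ 1.   0.2 -1.2] T [-0.115 -0.218  0.062] q [ 42.   8. -34.  96.   4.  77.  -6.] w 0.013438922863068492 t 51.9167
pos [ 0.5333 -0.1308  0.2075] rpy [179.7  -0.   76.4] F [ 1.   0.2 -1.2] w 0.0134 t 51.9167
 shift(now) [-0.07 -0.21 -0.  ] shift(after turn) [-0.07 -0.21 -0.  ] turn [ 0.3  -0.03 -0.  ]
```

servo_tool(plan=[[0,[0,-0.1,0.02],[0.3,0,4]],[0,[0,0,0.02],[0,0,5]],[0,[0,0,0.02],[0,0,5]],[0,[0,0,0.02],[0,0,5]],[0,[0,0,0.02],[0,0,5]],[0,[0,0,0.02],[0,0,5]],[0,[0,0,0.02],[0,0,5]],[0,[0,0,0.02],[0,0,5]]])

```text
time_s: 52.58
tool_pos: [0.5352, -0.1321, 0.2061]
tool_rot: [179.7, -0.2, 35.4]
force: [0.7, -1.3, -1.0]
grip_width: 0.0134
```

```bash
python3 kn.py
```

```text
pos [ 0.5352 -0.1321  0.2061] rpy [179.7  -0.2  35.4] turned 80.64660419345883 F [ 0.7 -1.3 -1. ] T [-0.1    0.034  0.002] q [ 40.   8. -31.  96.   4.  77. -47.] w 0.013375331869558216 t 52.5833
pos [ 0.5352 -0.1321  0.2061] rpy [179.7  -0.2  35.4] F [ 0.7 -1.3 -1. ] w 0.0134 t 52.5833
 shift(now) [-0.28 -0.33 -0.  ] shift(after turn) [-0.28 -0.33 -0.  ] turn [ 0.29 -0.23 -0.  ]
```

servo_tool(plan=[[0,[0,0,0.02],[0,0,4]],[0,[0,0,0.02],[0,0,5]],[0,[0,0,0.02],[0,0,5]],[0,[0,0,0.02],[0,0,5]],[0,[0,0,0.02],[0,0,5]],[0,[0,0,0.02],[0,0,5]],[0,[0,0,0.02],[0,0,5]],[0,[0,0,0.02],[0,0,5]]])

```text
time_s: 53.25
tool_pos: [0.5358, -0.1344, 0.2046]
tool_rot: [179.8, -0.4, -5.6]
force: [0.3, -0.8, 0.1]
grip_width: 0.0137
```

```bash
python3 kn.py
```

```text
pos [ 0.5358 -0.1344  0.2046] rpy [179.8  -0.4  -5.6] turned 121.70999986968984 F [ 0.3 -0.8  0.1] T [-0.031  0.121 -0.029] q [ 37.   8. -28.  96.   4.  77. -87.] w 0.01369341648911256 t 53.25
pos [ 0.5358 -0.1344  0.2046] rpy [179.8  -0.4  -5.6] F [ 0.3 -0.8  0.1] w 0.0137 t 53.25
 shift(now) [-0.51 -0.29 -0.01] shift(after turn) [-0.51 -0.29 -0.  ] turn [ 0.23 -0.45 -0.  ]
```

servo_tool(plan=[[0.5,[0,0,0],[0,0,0]],[0.5,[0,0,0],[0,0,0]],[0.5,[0,0,0],[0,0,0]],[0.5,[0,0,0],[0,0,0]],[0.5,[0,0,0],[0,0,0]],[0.5,[0,0,0],[0,0,0]],[0.5,[0,0,-2],[0,0,0]],[0.5,[0,0,-2.5],[0,0,0]],[0.5,[0,0,-2.5],[0,0,0]],[0.5,[0,0,-2],[0,0,0]],[0.5,[0,0,0],[0,0,0]]])

```text
time_s: 54.17
tool_pos: [0.5339, -0.1333, 0.2965]
tool_rot: [179.9, -0.2, -5.1]
force: [0.8, -0.3, 0.3]
grip_width: 0.0434
```

servo_tool(plan=[[0.5,[0,0,0],[0,0,-7]],[0.5,[0,0,0],[0,0,-7]],[0.5,[0,0,0],[0,0,-7]],[0.5,[0,0,0],[0,0,-7]],[0.5,[0,0,0],[0,0,-7]],[0.5,[0,0,0],[0,0,-7]],[0.5,[0,0,0],[0,0,-7]],[0.5,[0,0,0],[0,0,-7]],[0.5,[0,0,0],[0,0,-7]],[0.5,[0,0,0],[0,0,-7]],[0.5,[0,0,0],[0,0,-7]],[0.5,[0,0,0],[0,0,-7]],[0.5,[0,0,0],[0,0,-7]],[0.5,[0,0,0],[0,0,-7]],[0.5,[0,0,0],[0,0,-7]],[0.5,[0,0,0],[0,0,-7]],[0.5,[0,0,0],[0,0,-7]],[0.5,[0,0,0],[0,0,-7]],[0.5,[0,0,0],[0,0,-7]],[0.5,[0,0,0],[0,0,-7]]])

```text
time_s: 55.83
tool_pos: [0.5304, -0.132, 0.2842]
tool_rot: [-179.8, -0.3, 138.2]
force: [-0.4, 0.3, -0.0]
grip_width: 0.0435
```

servo_tool(plan=[[0.5,[0,0,0],[0,0,-7]],[0.5,[0,0,0],[0,0,-7]],[0.5,[0,0,0],[0,0,-7]],[0.5,[0,0,0],[0,0,-7]],[0.5,[0,0,0],[0,0,-7]],[0.5,[0,0,0],[0,0,0]]])

```text
time_s: 56.33
tool_pos: [0.5288, -0.1316, 0.2794]
tool_rot: [179.9, -0.7, 174.3]
force: [0.1, -0.9, 0.2]
grip_width: 0.0435
```

Run:
```python
from h import *
st();to([.5325,-.1345,.2046],[180,0,174.4])
```

```text
{'time_s': 56.333, 'qpos': [46.459, 7.055, -38.52, 89.014, 4.339, 86.173, 92.071], 'tool_pos': [0.529, -0.132, 0.279], 'tool_rot': [179.913, -0.702, 174.265], 'force': [0.075, -0.863, 0.228], 'wrist_torque': [0.13, -0.13, -0.027], 'grip_width': 0.044}
pos [ 0.5288 -0.1316  0.2794] rpy [179.9  -0.7 174.3] F [ 0.1 -0.9  0.2] w 0.0435 t 56.3333
 shift(now) [-0.49 -0.27  7.48] shift(after turn) [-0.4  -0.26  7.48] turn [ 0.09 -0.7  -0.14]
```

servo_tool(plan=[[0.5,[-0.4,-0.2,0.5],[0,-0.7,-0.1]],[0.5,[0,0,1.6],[0,0,0]],[0.5,[0,0,1.6],[0,0,0]],[0.5,[0,0,1],[0,0,0]],[0.5,[0,0,0],[0,0,0]]])

```text
time_s: 56.75
tool_pos: [0.5331, -0.1346, 0.2284]
tool_rot: [179.9, 0.2, 173.6]
force: [-1.3, 0.5, 0.1]
grip_width: 0.0434
```

Run:
```python
from h import *
to([.5325,-.1345,.2046],[180,0,174.4])
```

```text
pos [ 0.5331 -0.1346  0.2284] rpy [179.9   0.2 173.6] F [-1.3  0.5  0.1] w 0.0434 t 56.75
 shift(now) [0.07 0.   2.38] shift(after turn) [0.06 0.01 2.38] turn [ 0.09  0.15 -0.83]
```

servo_tool(plan=[[0.5,[0,0,0.8],[0,0,-0.8]],[0.5,[0,0,0.9],[0,0,0]],[0.5,[0,0,0.6],[0,0,0]],[0.5,[0,0,0],[0,0,0]],[0,[0,0,0],[0,0,0]],[0,[0,0,0],[0,0,0]],[0,[0,0,0],[0,0,0]],[0,[0,0,0],[0,0,0]],[0,[0,0,0],[0,0,0]],[0,[0,0,0],[0,0,0]],[0,[0,0,0],[0,0,0]],[0,[0,0,0],[0,0,0]]])

```text
time_s: 57.75
tool_pos: [0.5344, -0.1344, 0.2048]
tool_rot: [179.9, 0.3, 174.3]
force: [0.3, 0.9, -0.5]
grip_width: 0.0135
```

```bash
sed -i 's/116.06-o\["tool_rot"\]\[2\]/296.06-o["tool_rot"][2]%360/' kn.py; python3 kn.py
```

```text
pos [ 0.5344 -0.1344  0.2048] rpy [179.9   0.3 174.3] turned 121.79109705310483 F [ 0.3  0.9 -0.5] T [ 0.051 -0.134  0.011] q [ 46.   9. -38.  96.   5.  77.  91.] w 0.013518364593087369 t 57.75
pos [ 0.5344 -0.1344  0.2048] rpy [179.9   0.3 174.3] F [ 0.3  0.9 -0.5] w 0.0135 t 57.75
 shift(now) [ 0.37  0.3  -0.  ] shift(after turn) [0.37 0.3  0.  ] turn [0.08 0.32 0.  ]
```

servo_tool(plan=[[0,[0,0,0.02],[0,0,3]],[0,[0,0,0.02],[0,0,4]],[0,[0,0,0.02],[0,0,4]],[0,[0,0,0.02],[0,0,4]],[0,[0,0,0.02],[0,0,4]]])

```text
time_s: 58.17
tool_pos: [0.5342, -0.1351, 0.2042]
tool_rot: [179.9, 0.3, 154.5]
force: [0.1, 0.1, -0.6]
grip_width: 0.0136
```

```bash
python3 kn.py|head -1
```

```text
pos [ 0.5342 -0.1351  0.2042] rpy [179.9   0.3 154.5] turned 141.56278320324236 F [ 0.1  0.1 -0.6] T [ 0.053 -0.026  0.045] q [ 45.   8. -37.  96.   5.  77.  72.] w 0.013623091830871811 t 58.1667
```

servo_tool(plan=[[0,[0,0,0.02],[0,0,3]],[0,[0,0,0.02],[0,0,4]],[0,[0,0,0.02],[0,0,4]],[0,[0,0,0.02],[0,0,4]],[0,[0,0,0.02],[0,0,4]]])

```text
time_s: 58.58
tool_pos: [0.5338, -0.1357, 0.2035]
tool_rot: [179.9, 0.3, 134.5]
force: [0.5, -0.5, -0.2]
grip_width: 0.0135
```

```bash
python3 kn.py|head -1
```

```text
pos [ 0.5338 -0.1357  0.2035] rpy [179.9   0.3 134.5] turned 161.54450002475815 F [ 0.5 -0.5 -0.2] T [0.043 0.027 0.008] q [ 44.   8. -35.  96.   5.  77.  52.] w 0.01347089439169625 t 58.5833
```

servo_tool(plan=[[0,[0,0,0.02],[0,0,3]],[0,[0,0,0.02],[0,0,4]],[0,[0,0,0.02],[0,0,4]],[0,[0,0,0.02],[0,0,4]],[0,[0,0,0.02],[0,0,4]],[0,[0,0,0.02],[0,0,4]]])

```text
time_s: 59.08
tool_pos: [0.533, -0.1362, 0.2032]
tool_rot: [179.9, 0.3, 110.4]
force: [-0.5, -0.9, 0.1]
grip_width: 0.0134
```

```bash
python3 kn.py|head -1
```

```text
pos [ 0.533  -0.1362  0.2032] rpy [179.9   0.3 110.4] turned 185.62540594433978 F [-0.5 -0.9  0.1] T [0.009 0.072 0.122] q [ 42.   8. -33.  96.   5.  77.  28.] w 0.013448426488649431 t 59.0833
```

servo_tool(plan=[[0,[0,0,0],[0,0,0]]])

```text
time_s: 59.17
tool_pos: [0.533, -0.1363, 0.2033]
tool_rot: [179.9, 0.3, 110.3]
force: [0.5, 0.6, -1.3]
grip_width: 0.0137
```

Run:
```python
from h import *
for i in range(4):
    o=st(); env.read_camera("scene")
c=cam("scene","s11.png");cv2.imwrite("pics/s11c.png",cv2.resize(c["image"][160:260,230:370],None,fx=5,fy=5,interpolation=cv2.INTER_CUBIC))
```

```text
{'time_s': 59.167, 'qpos': [41.968, 8.052, -33.329, 96.321, 4.74, 76.775, 28.167], 'tool_pos': [0.533, -0.136, 0.203], 'tool_rot': [179.917, 0.275, 110.338], 'force': [0.519, 0.599, -1.327], 'wrist_torque': [0.009, -0.162, 0.023], 'grip_width': 0.014}
{'time_s': 59.217, 'qpos': [41.978, 8.054, -33.339, 96.32, 4.738, 76.773, 28.322], 'tool_pos': [0.533, -0.136, 0.203], 'tool_rot': [179.915, 0.272, 110.491], 'force': [0.226, -0.233, -0.433], 'wrist_torque': [-0.052, 0.026, -0.056], 'grip_width': 0.014}
{'time_s': 59.267, 'qpos': [41.987, 8.059, -33.344, 96.319, 4.734, 76.772, 28.368], 'tool_pos': [0.533, -0.136, 0.203], 'tool_rot': [179.913, 0.266, 110.535], 'force': [0.302, -0.015, 0.271], 'wrist_torque': [0.082, -0.032, -0.029], 'grip_width': 0.014}
{'time_s': 59.317, 'qpos': [41.992, 8.059, -33.349, 96.316, 4.735, 76.775, 28.362], 'tool_pos': [0.533, -0.136, 0.203], 'tool_rot': [179.913, 0.265, 110.528], 'force': [0.368, 0.548, 0.449], 'wrist_torque': [0.063, -0.032, -0.057], 'grip_width': 0.014}
```

servo_tool(plan=[[0.5,[0,0,0],[0,0,0]],[0.5,[0,0,0],[0,0,0]],[0.5,[0,0,0],[0,0,0]],[0.5,[0,0,0],[0,0,0]],[0.5,[0,0,0],[0,0,0]],[0.5,[0,0,0],[0,0,0]],[0.5,[0,0,-2],[0,0,0]],[0.5,[0,0,-2.5],[0,0,0]],[0.5,[0,0,-2.5],[0,0,0]],[0.5,[0,0,-2],[0,0,0]],[0.5,[0,0,0],[0,0,0]],[0.5,[0,0,0],[0,0,0]]])

```text
time_s: 60.42
tool_pos: [0.532, -0.1362, 0.2957]
tool_rot: [180.0, 0.2, 110.6]
force: [-0.4, 0.4, -0.2]
grip_width: 0.0433
```

Run:
```python
from h import *
st();w=cam("wrist","w12.png");s=cam("scene","s12.png")
print(proj(s,[.529,-.135,.15]))
a=cv2.resize(w["image"][130:355,170:470],(480,360),interpolation=cv2.INTER_CUBIC)
u,v=proj(s,[.529,-.135,.18]).astype(int)
b=cv2.resize(s["image"][v-45:v+45,u-40:u+40],(320,360),interpolation=cv2.INTER_CUBIC)
cv2.imwrite("pics/w12c.png",np.hstack([a,b]))
```

```text
{'time_s': 60.417, 'qpos': [42.184, 6.193, -33.313, 87.648, 3.544, 87.089, 29.484], 'tool_pos': [0.532, -0.136, 0.296], 'tool_rot': [179.995, 0.167, 110.635], 'force': [-0.429, 0.376, -0.191], 'wrist_torque': [0.028, -0.139, -0.01], 'grip_width': 0.043}
[302.73702584 214.6010333 ]
```

View pics/w12c.png

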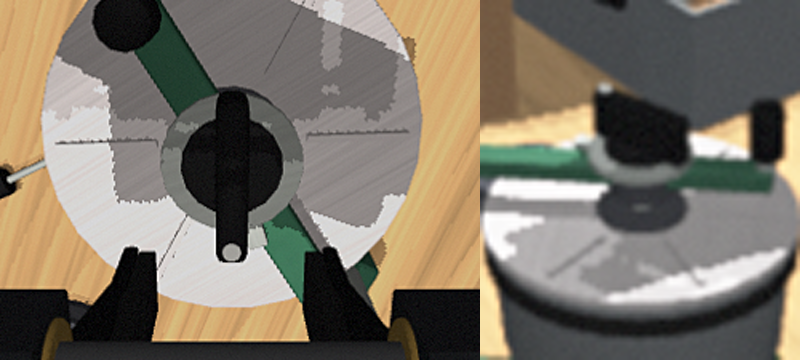

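Run:
```python
from h import *
st(); print(env.sign_off())
```

```text
{'time_s': 60.517, 'qpos': [42.179, 6.211, -33.316, 87.713, 3.546, 87.068, 29.481], 'tool_pos': [0.532, -0.136, 0.295], 'tool_rot': [-179.957, 0.131, 110.643], 'force': [0.049, 0.294, -0.656], 'wrist_torque': [0.074, -0.111, 0.014], 'grip_width': 0.043}
the job is handed in; nothing more can be done
None
```

The tumbler is loaded and closed and the job is handed in at 60.5 s, but the knob's clutch slipped by more than a first touch.

- **Keys:** I swung the lid clear, tipped the three tray keys into the bowl, and set the empty tray back flat on the bench. I then put in the one loose key. The last picture before closing showed all four keys in the bowl, one of them leaning against the wall below the rim.
- **Loose key:** It was knocked about 8 cm aside during the run. My first two grasps missed it because the fingertips sit about 2 cm above the reported tool point; the third held.
- **Lid:** I swung it back until the force rose to about 14 N with no further movement. The measured angle of the lid arm matches the bowl's direction from the post.
- **Knob (check that failed):** I turned it clockwise by about 186° in two grips. At the end the knob had stopped sinking and the torque had risen to about 0.12 N m.
    - In the last picture the collar's tab lagged the bar by about 16–18°, so the lid is down.
    - The clutch slipped an estimated 0.25–0.3 rad before I stopped. I noticed the slip late, because I was turning in 20–24° steps between readings and expected the stop at about 195°; it came at about 170°.
- **End state:** The gripper is open above the knob and touching nothing. I made no deliberate contact with the other things on the bench, and the pictures showed none of them moved. I did not compare their positions after the last move.

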